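# Load the steam cooker, cover it and set its timer

### The arm

A 6-joint arm with a two-finger parallel gripper is mounted at the origin on the work surface. World frame = base frame: x ahead of the robot, y to its left, z up, the work surface at z = 0. Lengths are in m, angles in degrees, forces in N, time in s.
With the tool pointing down it reaches from about 0.35 to 0.875 m from the base axis. Payload 4.2 kg.
Tool frame: the origin (TCP) lies on the mounting face of the last link; the fingertips stand 182 mm ahead of it and the grasp point (between the pads) lies 164 mm ahead of it (r.tcp_to_grasp is the distance from the TCP to the grasp point, in m); z points along the fingers, y is the line along which they close (so a half turn about z gives the same grasp; the last joint's range is limited). The gripper opens to 87 mm and grips with 3 to 60 N. Pads are 19 mm wide; open, the fingers measure 117 mm over their backs; the gripper's body (75 mm by 190 mm) begins 51 mm behind the grasp point.
Start: joints at [-60.699, 22.042, 0.453, 0, -68.411, -14.817], TCP at [0.156, -0.605, 0.405] pointing down, gripper open.
Joint ranges: [-179.83, 179.83], [-69.29, 118.12], [-61.27, 80.66], [-181.25, 117.63], [-171.15, -9.14], [-177.46, 177.46]. Speed limits (degrees/s): [159.86, 159.86, 180, 180, 180, 180].

### API

Orientations are given as a 3x3 rotation matrix whose columns are the frame's x, y, z axes.
In Python, from station import sense, eyes, r gives the robot as it stands.
- The arm moves only by the tool jog_arm, never from a script. Its argument "increments" is a list of rows, each a list of 4 numbers: the shift along the tool's x, y, z normalised to -1 to 1, where 1 is 0.02 m, then the turn about the tool's z normalised to -1 to 1, where 1 is 0.08 rad. A call has 1 to 10 rows; each row shifts and turns the commanded pose from where the row before left it, along the tool's axes as they then stand; what a row does not reach is not made up. A row lasts 1/10 s, in which the tool goes at most 50 mm and 8.59 degrees, less where a joint would pass 70% of its speed; a pose out of reach is approached as far as the arm can. A call with a number of a shift or a turn outside -1 to 1 is refused whole. A call with a gripper value outside its range is refused whole. "grip" is the finger opening in mm, from 0 to 87, set as the call begins (left out, the last holds). The fingers move at their own pace and stop on an object; the grip force is fixed at half the most. Time passes only in rows, so rows that do not move let the fingers close. It gives the time, the measured TCP pose, the force, the opening and the grip force at its end, in the units of the state.
- sense(): the state, without advancing time (a new reading comes with each control period).
- eyes.capture(name): name is "scene" or "side" or "wrist"; returns the picture (400x640x3 uint8, blue, green, red); there is no depth.
- eyes.get_calibration(name): a dict with "camera_matrix" (3x3 intrinsics, pixels), "R" (3x3) and "t" (3): a world point X has camera coordinates R X + t; the wrist camera has in their place "T_tool_cam" (4x4, takes a point from camera to tool coordinates, whose origin is the TCP and whose axes are the flange's). Camera axes: x right, y down, z forward; pixel columns grow to the right and rows downward; lengths in m; the calibration is good to about 2 mm. A picture is of the moment at which its call begins: read the wrist's pose just before it. get_calibration takes no time and is no camera call.
- r.finish_job(): hands the job in; it is judged then, once.
Trained networks look in the newest picture that a camera, given by its name, has taken for a name from the list of things; names that differ only in an ending like _2 or _b are one class to them, and where a whole thing is asked for, a point or a joint stands for the part that bears it (a point fixed in the world has none). Each returns a list of dicts, best first, with "conf" (0 to 1); they miss things now and then, are a little off and sometimes report something else, mostly with a low value. They report only what shows in the picture. A call takes as long as a camera call.
- eyes.spot_in(camera, name): "centre" ([x, y, z] in m, in world coordinates, good to about 4 mm: the middle of the surface that is visible of it).
- eyes.outline_of(camera, name): "mask" (400x640 bool, what is visible of it).
The state is a dict: "time_s": time; "joints": joint angles; "joint_velocities": joint speeds; "effort": joint torques, N m; "tcp_pos": TCP position; "ee_rot": TCP orientation; "wrist_force": force on the tool from outside, world axes, zero at the start; "moment": the same for the moment, N m; "gripper_width": opening from 0.0 (shut) to 1.0 (fully open); "gripper_force": force on a finger pad.
Only numpy, scipy, OpenCV 4.12 (cv2) and the standard library are available. Lean on these libraries where they do the work, as an engineer would, in place of code of your own. Each camera call takes 0.05 s, during which the arm holds its last target. There are 200 camera calls.

### The job

Put every piece of corn and every half potato into the blue pot of the steam cooker, then set the blue lid on the pot so that it sits fully home and level on the rim. Only then turn the black timer knob until the dial's black pointer lines up with the red mark. Leave the tomato, the lime and the other kitchen things where they are.

Things in the scene. Friction and masses are not known exactly. Their poses are not given: they have to be found in the camera images.
- cooker: fixed electric steam cooker: white base, 210 mm (x) by 328 mm (y), carrying a round blue pot on its +y part and a white control deck, 60 mm high, on its -y part; origin on the table under the base, x away from the robot, y from deck to pot, z up; the pot's axis is at y = +70 mm, the deck spans y = -165 to -30 mm
- pot_rim (a point): centre of the open mouth of the pot, in the plane of its flat rim, 120 mm above the table; rim inside diameter 166 mm, outside 186 mm, wall 10 mm; axes as the cooker
- pot_floor (a point): centre of the pot's inner floor, 82 mm below the rim
- lid: loose blue round lid, 350 g: flange 182 mm across, under it a locating skirt 156 mm across and 8 mm deep that goes inside the pot (5 mm play all round); origin at the centre of the skirt's underside, z up through the handle. It lies on the table on its skirt, flange 8 to 14 mm up, rising in a cone to 24 mm beside the handle
- lid_seat (a point): centre of the flange's underside, 8 mm above the lid's origin: coincides with pot_rim when the lid is seated
- lid_knob (a point): middle of the lid's black round handle (32 mm across, from 32 to 62 mm above the lid's origin; this point at 47 mm)
- timer_knob (a joint): angle of the black timer knob on the deck, 0 to 5.6 rad, grows clockwise seen from above; stays where it is left. It drives the pointer through gears: the pointer turns 0.4 rad clockwise for each rad of the knob
- timer_knob_grip (a point): on the knob's upright axis at the height to grip. The knob has a raised bar grip, 42 mm long, 14 mm wide, its top 7 mm above this point, lying along the cooker's x axis when the joint reads 0, and turning with it
- dial_centre (a point): axis of the round white dial (108 mm across) on the deck, beyond the knob, 66 mm above the table
- pointer_tip (a point): tip of the black pointer, 45 mm from dial_centre; it points along the cooker's +y (towards the pot) when the knob reads 0
- red_mark (a point): inner edge of the red mark on the dial's border, 45 mm from dial_centre; fixed during the job; the pointer is aligned when its tip meets this point
- corn1: short piece of yellow corn cob, an upright cylinder 42 mm across and 40 mm tall with a pale core showing on its cut ends; origin at the centre of its underside, z along its axis; may be absent (None)
- corn2: short piece of yellow corn cob, an upright cylinder 42 mm across and 40 mm tall with a pale core showing on its cut ends; origin at the centre of its underside, z along its axis; may be absent (None)
- corn3: short piece of yellow corn cob, an upright cylinder 42 mm across and 40 mm tall with a pale core showing on its cut ends; origin at the centre of its underside, z along its axis; may be absent (None)
- potato1: brown half potato, cut side down: round, 45 mm across with upright sides up to 20 mm, domed top at 34 mm; origin at the centre of its flat underside, z up through the dome; may be absent (None)
- potato2: brown half potato, cut side down: round, 45 mm across with upright sides up to 20 mm, domed top at 34 mm; origin at the centre of its flat underside, z up through the dome; may be absent (None)
- potato3: brown half potato, cut side down: round, 45 mm across with upright sides up to 20 mm, domed top at 34 mm; origin at the centre of its flat underside, z up through the dome; may be absent (None)
- tomato: red tomato, 52 mm across, 40 mm tall, green leaves on top; origin under its centre; stays out
- lime: green lime, 48 mm across, 41 mm tall; origin under its centre; stays out
- mug: white mug, 80 mm across, 90 mm tall, bystander; origin under its centre
- salt: blue salt jar, 48 mm across, 100 mm tall, bystander; origin under its centre
- spoon: wooden spoon 260 mm long, bystander; origin near its middle, x along it
- jam: amber jam jar with a red cap, 66 mm across, 100 mm tall, bystander; origin under its centre

How it is judged:
By the outcome, as a careful person would: the job done as asked, in the order asked, and still so for the second after the job is handed in, with the robot touching nothing.
Of corn1, corn2, corn3, potato1, potato2, potato3 only 3 to 5 are there at a start; the rules pass over those that are not, and their reading is None.
At some moment in a run one of corn1, corn2, corn3, potato1, potato2, potato3, lid may be knocked a few centimetres aside while the robot is not near it.
Once in a run the grip may slacken for a moment while it holds something.
It also fails if it takes over 210 s, if anything falls off the work surface, if the arm or the gripper's body presses on something with over 40 N, if the wrist force passes 120 N, or if a joint passes its speed limit or range.

## Working session

There is one attempt and no reset: what is moved stays moved. The work goes in short steps, Python scripts to look and compute and a tool call to move; the robot and the scene stay as the last step left them, time stands still between calls to the robot, and variables do not carry over. Pictures are saved under pics/ and viewed, at most 16 in all, crops included, and the job is handed in when it is done.

Besides the shell and the picture viewer there is one more tool, called after ">>>" as name([rows], argument=value, ...), one row to a line, values as JSON. jog_arm: Moves the arm, as the interface text tells. Its arguments: {"type":"object","properties":{"increments":{"type":"array"},"grip":{"type":"number"}},"required":["increments"]}

```bash
ls; mkdir -p pics; cat > h.py <<'E'
import numpy as np, cv2
from station import sense, eyes, r
def snap(cam,fn=None):
    s=sense(); im=eyes.capture(cam)
    if fn: cv2.imwrite('pics/'+fn,im)
    return im,s
def cal(cam,s=None):
    c=eyes.get_calibration(cam); K=np.array(c['camera_matrix'])
    if cam=='wrist':
        T=np.array(c['T_tool_cam']); Rt=np.array(s['ee_rot'])
        Rw=Rt@T[:3,:3]; p=np.array(s['tcp_pos'])+Rt@T[:3,3]
        return K,Rw.T,-Rw.T@p
    return K,np.array(c['R']),np.array(c['t'])
def ray(cam,uv,s=None):
    K,R,t=cal(cam,s); d=R.T@np.linalg.inv(K)@[uv[0],uv[1],1]
    return -R.T@t,d/np.linalg.norm(d)
def atz(cam,uv,z,s=None):
    o,d=ray(cam,uv,s); return o+d*(z-o[2])/d[2]
def proj(cam,X,s=None):
    K,R,t=cal(cam,s); p=K@(R@np.array(X)+t); return p[:2]/p[2]
def tri(obs):
    A=np.zeros((3,3));b=np.zeros(3)
    for o,d in obs:
        M=np.eye(3)-np.outer(d,d);A+=M;b+=M@o
    X=np.linalg.solve(A,b); return X,[round(1e3*np.linalg.norm(np.cross(X-o,d)),1) for o,d in obs]
def st():
    s=sense(); print(round(s['time_s'],2),np.round(s['tcp_pos'],4),'F',np.round(s['wrist_force'],1),'w',round(s['gripper_width']*87,1),round(s['gripper_force'],1)); return s
E
python3 - <<'E'
from h import *
st(); np.set_printoptions(precision=3,suppress=True)
print(np.array(sense()['ee_rot']))
names=['cooker','lid','timer_knob','corn1','potato1','tomato','lime','mug','salt','spoon','jam','red_mark','pointer_tip','dial_centre','pot_rim','lid_knob','timer_knob_grip']
for cam in ['scene','side','wrist']:
    snap(cam,cam+'0.png'); K,R,t=cal(cam,sense()); print(cam,-R.T@t,R[2],K[0,0])
    for n in names:
        if cam=='wrist' : continue
        try: print(cam,n,[(np.round(d['centre'],3).tolist(),round(d['conf'],2)) for d in eyes.spot_in(cam,n)][:5])
        except Exception as e: print(n,e)
E
```

```text
pics
0.0 [ 0.1563 -0.6049  0.4037] F [-0.3 -0.2  0.2] w 87.0 0.0
[[-0.968 -0.25  -0.001]
 [-0.25   0.968  0.002]
 [ 0.     0.002 -1.   ]]
scene [ 1.763 -0.1    0.859] [-0.849  0.058 -0.526] 476.6013257840111
scene cooker [([0.66, 0.188, 0.058], 0.57)]
scene lid [([0.671, -0.174, 0.021], 0.84), ([0.52, -0.206, 0.027], 0.51)]
scene timer_knob [([0.548, 0.086, 0.078], 0.56)]
scene corn1 [([0.438, -0.066, 0.031], 0.63), ([0.518, -0.208, 0.03], 0.58), ([0.547, 0.085, 0.074], 0.48)]
scene potato1 [([0.532, -0.399, 0.023], 0.44)]
scene tomato [([0.533, -0.293, 0.027], 0.63)]
scene lime [([0.446, -0.165, 0.027], 0.48), ([0.531, -0.295, 0.027], 0.25)]
scene mug [([0.398, 0.494, 0.068], 0.86), ([0.673, -0.175, 0.013], 0.62)]
scene salt [([0.546, 0.438, 0.06], 0.85), ([0.658, 0.186, 0.06], 0.23)]
scene spoon [([0.4, -0.526, 0.012], 0.71)]
scene jam [([0.657, -0.47, 0.106], 0.61), ([0.517, -0.205, 0.026], 0.51)]
scene red_mark [([0.549, 0.086, 0.081], 0.28)]
scene pointer_tip []
scene dial_centre [([0.661, 0.187, 0.061], 0.66)]
scene pot_rim [([0.658, 0.188, 0.062], 0.87)]
scene lid_knob [([0.67
[... 325 characters left out ...]
6)]
side potato1 [([0.512, -0.419, 0.023], 0.46), ([0.417, -0.363, 0.022], 0.43), ([0.386, -0.533, 0.009], 0.43)]
side tomato [([0.516, -0.307, 0.025], 0.6)]
side lime [([0.432, -0.181, 0.027], 0.58)]
side mug []
side salt [([0.542, 0.427, 0.071], 0.58)]
side spoon [([0.596, 0.136, 0.059], 0.6)]
side jam [([0.656, -0.49, 0.091], 0.77), ([0.517, -0.309, 0.027], 0.52)]
side red_mark []
side pointer_tip [([0.596, 0.135, 0.061], 0.73)]
side dial_centre []
side pot_rim [([0.598, 0.135, 0.061], 0.76)]
side lid_knob [([0.645, -0.193, 0.02], 0.73)]
side timer_knob_grip [([0.536, 0.076, 0.082], 0.57), ([0.599, 0.141, 0.063], 0.42)]
wrist [ 0.083 -0.623  0.384] [ 0.271  0.069 -0.96 ] 301.5896369055169
```

View pics/scene0.png

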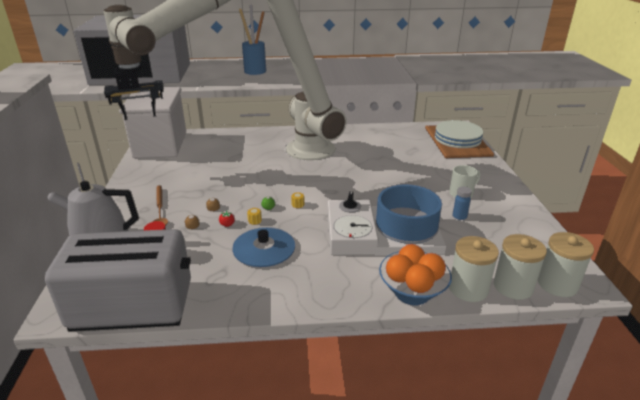

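View pics/side0.png

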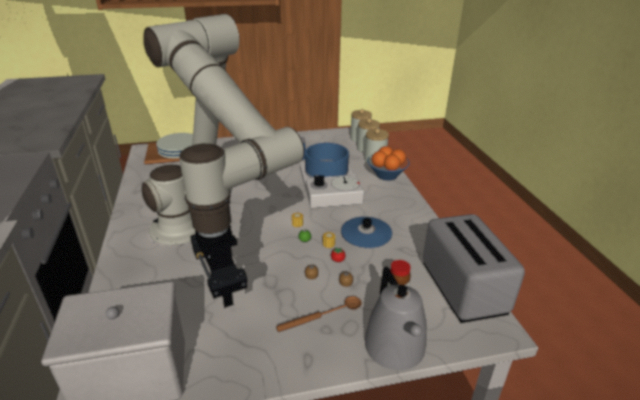

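The scene shows two corn pieces (254,215 and 298,199), two half potatoes (213,204 and 192,221), tomato (227,218), lime (268,202), lid (264,246) and cooker knob (350,200). The side view agrees (corn 297,220 and 329,240; potatoes 312,271 and 346,278).

>>> jog_arm([
  [0,0,0,0.79],
  [0,0,0,0.79],
  [0,0,0,0.79],
  [0,0,0,0.79],
  [-0.69,0.89,0,0],
  [-0.69,0.89,0,0],
  [-0.69,0.89,0,0],
  [-0.69,0.89,0,0],
  [-0.69,0.89,0,0],
  [-0.69,0.89,0,0],
])

```text
time_s: 2.85
tcp_pos: [0.2396, -0.4976, 0.4049]
ee_rot: [[-1.0, 0.0, 0.0], [0.0, 1.0, -0.0], [-0.0, -0.0, -1.0]]
wrist_force: [-0.5, -0.8, -0.1]
gripper_width: 1.001
gripper_force: 0.0
```

>>> jog_arm([
  [-0.69,0.89,0,0],
  [-0.69,0.89,0,0],
  [-0.69,0.89,0,0],
  [-0.69,0.89,0,0],
  [-0.69,0.89,0,0],
  [-0.69,0.89,0,0],
  [-0.69,0.89,0,0],
  [-0.69,0.89,0,0],
  [-0.69,0.89,0,0],
  [-0.69,0.89,0,0],
])

```text
time_s: 3.85
tcp_pos: [0.3776, -0.3195, 0.405]
ee_rot: [[-1.0, -0.0, 0.001], [-0.0, 1.0, -0.0], [-0.001, -0.0, -1.0]]
wrist_force: [-0.1, 0.0, -0.0]
gripper_width: 0.998
gripper_force: 0.0
```

>>> jog_arm([
  [-0.69,0.89,0,0],
  [-0.69,0.89,0,0],
  [-0.69,0.89,0,0],
  [-0.69,0.89,0,0],
  [0,0,0,0],
  [0,0,0,0],
])

```text
time_s: 4.45
tcp_pos: [0.4324, -0.249, 0.4048]
ee_rot: [[-1.0, -0.001, -0.0], [-0.001, 1.0, -0.0], [0.0, -0.0, -1.0]]
wrist_force: [0.4, -0.2, -0.3]
gripper_width: 1.001
gripper_force: 0.0
```

```bash
python3 - <<'E'
from h import *
np.set_printoptions(precision=3,suppress=True)
s=st(); print(np.array(s['ee_rot']),np.round(s['joints'],1))
im,s=snap('wrist','wrist1.png')
for n in ['corn1','potato1','tomato','lime','lid','lid_knob','cooker','timer_knob','pot_rim']:
    print(n,[(np.round(d['centre'],3).tolist(),round(d['conf'],2)) for d in eyes.spot_in('wrist',n)])
E
```

```text
4.45 [ 0.432 -0.249  0.405] F [ 0.4 -0.2 -0.3] w 87.1 0.0
[[-1.    -0.001 -0.   ]
 [-0.001  1.    -0.   ]
 [ 0.    -0.    -1.   ]] [-11.3   9.7 -16.8   0.  -63.5 -78.7]
corn1 [([0.419, -0.078, 0.036], 0.8), ([0.5, -0.207, 0.046], 0.68)]
potato1 [([0.409, -0.336, 0.026], 0.66), ([0.507, -0.394, 0.026], 0.57)]
tomato [([0.498, 0.075, 0.045], 0.73), ([0.508, -0.291, 0.037], 0.66)]
lime [([0.424, -0.17, 0.036], 0.71)]
lid [([0.62, -0.195, 0.022], 0.73), ([0.37, -0.523, 0.018], 0.49)]
lid_knob [([0.618, -0.191, 0.026], 0.72)]
cooker [([0.492, 0.074, 0.042], 0.87)]
timer_knob []
pot_rim [([0.5, 0.079, 0.045], 0.57), ([0.41, -0.339, 0.027], 0.2)]
```

View pics/wrist1.png

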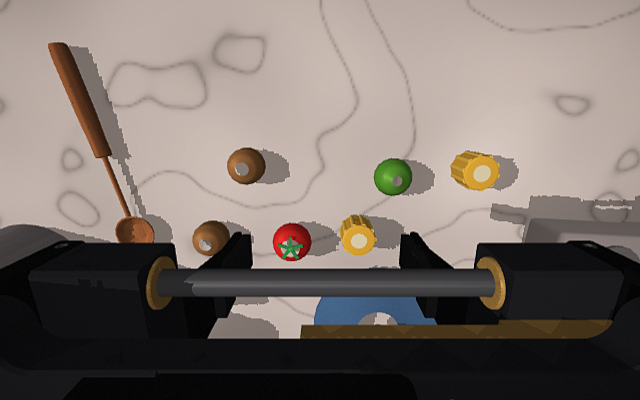

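Wrist picture: potatoes at (246,166) and (210,238), tomato (292,242), lime (393,177), corn at (475,171) and (358,237), and part of the lid below; image up is towards the robot.

```bash
cat > fit.py <<'E'
from h import *
from scipy.optimize import least_squares
def ring(rad,z,n=40):
    a=np.linspace(0,2*np.pi,n,endpoint=False); return np.c_[rad*np.cos(a),rad*np.sin(a),np.full(n,z)]
MOD={'corn':np.r_[ring(.021,0),ring(.021,.04)],
 'potato':np.r_[ring(.0225,0),ring(.0225,.02),ring(.016,.03),ring(.005,.034)],
 'lidknob':np.r_[ring(.016,.035),ring(.016,.062)],
 'lid':np.r_[ring(.091,.008),ring(.091,.014)],
 'pot':np.r_[ring(.093,.06),ring(.093,.12)]}
def box(mask): ys,xs=np.where(mask); return np.array([xs.min(),xs.max()+1,ys.min(),ys.max()+1],float)-.0
def hullc(cam,P,s):
    p=np.array([proj(cam,x,s) for x in P]); h=cv2.convexHull(p.astype(np.float32)); m=cv2.moments(h)
    return np.array([m['m10']/m['m00'],m['m01']/m['m00']]),m['m00']
def cen(mask):
    ys,xs=np.where(mask); return np.array([xs.mean(),ys.mean()])
def fit(kind,obs,x0,freez=True):
    # obs: list of (cam,centroid,s)
    P=MOD[kind]
    def f(x): return np.concatenate([hullc(c,P+np.r_[x[:2],x[2] if freez else 0],s)[0]-m for c,m,s in obs])
    q=least_squares(f,list(x0[:2])+([0.] if freez else []),x_scale=.01)
    return q.x,np.round(q.fun,1)
def find(cams,name,kind,guess,tol=.06,freez=True,verbose=True):
    """masks per camera matched to each guess position"""
    S=sense(); masks={}
    for c in cams: masks[c]=[(d['mask'],d['conf']) for d in eyes.outline_of(c,name)]
    out=[]
    for g in guess:
        obs=[];info=[]
        for c in cams:
            pc,ar=hullc(c,MOD[kind]+np.r_[g[:2],0],S)
            cand=[(np.linalg.norm(cen(m)-pc),m) for m,k in masks[c] if m.any()]
            if cand:
                d,m=min(cand,key=lambda t:t[0])
                if d<40 and .6<m.sum()/ar<1.5: obs.append((c,cen(m),S)); info.append((c,round(m.sum()/ar,2)))
        if obs:
            x,res=fit(kind,obs,g,freez and len(obs)>1); out.append(x)
            if verbose: print(name,kind,np.round(x,4),res,info)
        else: print(name,g,'no obs')
    return out
E
python3 - <<'E'
from fit import *
for c in ['scene','side','wrist']: eyes.capture(c)
C=['scene','side','wrist']
find(C,'corn1','corn',[(.424,-.07),(.503,-.21)])
find(C,'potato1','potato',[(.413,-.345),(.512,-.40)])
for c in ['scene','side']:
    for n in ['lid','lid_knob','cooker','timer_knob']:
        for d in eyes.outline_of(c,n)[:2]: print(c,n,box(d['mask']),cen(d['mask']),d['mask'].sum(),round(d['conf'],2))
find(C[:2],'lid','lid',[(.65,-.18)])
E
```

```text
Traceback (most recent call last):
  File "fit.py", line 36, in find
    x,res=fit(kind,obs,g,freez and len(obs)>1); out.append(x)
          ~~~^^^^^^^^^^^^^^^^^^^^^^^^^^^^^^^^^
  File "fit.py", line 20, in fit
    q=least_squares(f,list(x0[:2])+([0.] if freez else []),x_scale=.01)
  File "fit.py", line 19, in f
    def f(x): return np.concatenate([hullc(c,P+np.r_[x[:2],x[2] if freez else 0],s)[0]-m for c,m,s in obs])
                                     ~~~~~^^^^^^^^^^^^^^^^^^^^^^^^^^^^^^^^^^^^^^^^^
  File "fit.py", line 12, in hullc
    p=np.array([proj(cam,x,s) for x in P]); h=cv2.convexHull(p.astype(np.float32)); m=cv2.moments(h)
                ~~~~^^^^^^^^^
  File "h.py", line 20, in proj
    K,R,t=cal(cam,s); p=K@(R@np.array(X)+t); return p[:2]/p[2]
          ~~~^^^^^^^
  File "h.py", line 8, in cal
    c=eyes.get_calibration(cam); K=np.array(c['camera_matrix'])
ValueError: time passes only in moves, steps and waits
```

```bash
python3 - <<'E'
s=open('h.py').read()
s=s.replace("def cal(cam","_C={}\ndef cal(cam").replace("c=eyes.get_calibration(cam);","c=_C.setdefault(cam,None) or _C.update({cam:eyes.get_calibration(cam)}) or _C[cam];")
open('h.py','w').write(s)
s=open('fit.py').read()
s=s.replace("x_scale=.01)","diff_step=1e-3)").replace("p=np.array([proj(cam,x,s) for x in P]);","K,R,t=cal(cam,s); p=(K@(R@P.T+t[:,None])).T; p=p[:,:2]/p[:,2:];")
s=s.replace("+([0.]","+([0.01]")
open('fit.py','w').write(s)
E
python3 - <<'E'
from fit import *
for c in ['scene','side','wrist']: eyes.capture(c)
C=['scene','side','wrist']
find(C,'corn1','corn',[(.424,-.07),(.503,-.21)])
find(C,'potato1','potato',[(.413,-.345),(.512,-.40)])
for c in ['scene','side']:
    for n in ['lid','lid_knob','cooker','timer_knob']:
        for d in eyes.outline_of(c,n)[:2]: print(c,n,box(d['mask']),cen(d['mask']),d['mask'].sum(),round(d['conf'],2))
find(C[:2],'lid','lid',[(.65,-.18)])
E
```

```text
corn1 corn [ 0.4226 -0.0678  0.0008] [-0.5  0.4  0.2 -0.1  0.2 -0.1] [('scene', np.float64(1.11)), ('side', np.float64(0.9)), ('wrist', np.float64(1.0))]
corn1 corn [ 0.4832 -0.2075  0.041 ] [ -0.4 -14.7  25.   11.3   4.   -5.2] [('scene', np.float64(0.85)), ('side', np.float64(0.79)), ('wrist', np.float64(1.01))]
potato1 potato [ 0.4186 -0.3463 -0.0005] [ 0.5  0.3 -1.   0.  -0.3  0.4] [('scene', np.float64(0.96)), ('side', np.float64(0.76)), ('wrist', np.float64(0.84))]
potato1 potato [ 0.5006 -0.3845  0.0294] [-15.9   6.9  -6.1  -9.9   3.3  -1. ] [('scene', np.float64(0.84)), ('side', np.float64(0.94)), ('wrist', np.float64(0.79))]
scene lid [233. 295. 227. 267.] [263.36649746 246.56497462] 1970 0.62
scene lid [451. 481. 165. 195.] [464.25969646 177.3777403 ] 593 0.6
scene lid_knob [450. 481. 165. 197.] [463.81339713 178.20095694] 627 0.65
scene lid_knob [232. 295. 226. 267.] [262.95425532 246.28457447] 1880 0.63
scene cooker [328. 446. 184. 255.] [386.16195489 222.15639098] 6650 0.86
scene cooker [261. 276. 197. 210.] [268.03246753 202.61038961] 154 0.64
scene timer_knob [343. 357. 191. 208.] [349.9527027  200.41891892] 148 0.58
scene timer_knob [206. 220. 199. 211.] [212.54929577 204.8028169 ] 142 0.36
side lid [341. 392. 217. 248.] [366.31511529 232.07856533] 1171 0.66
side lid_knob [341. 393. 216. 249.] [366.57051793 232.06613546] 1255 0.92
side cooker [318. 364. 143. 207.] [338.87701928 178.52840021] 1919 0.63
lid lid [ 6.522e-01 -1.756e-01  6.000e-04] [-0.  0. -0. -0.] [('scene', np.float64(0.99)), ('side', np.float64(0.89))]
```

```bash
python3 - <<'E'
from fit import *
S=sense()
im={c:cv2.imread(f'pics/{f}.png') for c,f in [('scene','scene0'),('side','side0'),('wrist','wrist1')]}
def blue(c,roi):
    h=cv2.cvtColor(im[c],cv2.COLOR_BGR2HSV); m=cv2.inRange(h,(95,90,40),(125,255,255))>0
    z=np.zeros_like(m); x0,x1,y0,y1=roi; z[y0:y1,x0:x1]=m[y0:y1,x0:x1]; return z
obs=[]
for c,roi in [('scene',(365,450,180,250)),('side',(295,355,135,185))]:
    m=blue(c,roi); print(c,box(m),cen(m),m.sum())
    h=cv2.convexHull(np.argwhere(m)[:,::-1].astype(np.int32)); q=cv2.moments(h); print(cv2.contourArea(h)); obs.append((c,np.array([q['m10'],q['m01']])/q['m00'],S))
x,res=fit('pot',obs,(.66,.2)); print(x,res,[hullc(c,MOD['pot']+np.r_[x[:2],0],S)[1] for c in ['scene','side']])
for kind,name,g,w in [('corn','corn1',(.503,-.208),(358,237)),('potato','potato1',(.512,-.4),(210,238))]:
    for c in ['scene','side','wrist']: print(kind,c,hullc(c,MOD[kind]+np.r_[g,0],S), [(np.round(cen(d['mask'])),int(d['mask'].sum())) for d in eyes.outline_of(c,name)])
for c,uv in [('wrist',(360,241)),('scene',(254,211))]: print(atz(c,uv,.04,S))
# knob & dial rough
for uv in [(350,200)]: print('knob',atz('scene',uv,.08))
print('knob side',atz('side',(319,181),.08))
E
python3 - <<'E'
import cv2
a=cv2.imread('pics/scene0.png')[170:265,315:455];b=cv2.imread('pics/side0.png')[125:215,290:400]
a=cv2.resize(a,None,fx=4.5,fy=4.5,interpolation=2);b=cv2.resize(b,None,fx=5,fy=5,interpolation=2)
cv2.imwrite('pics/crop1.png',a);cv2.imwrite('pics/crop2.png',b)
E
```

```text
scene [377. 441. 185. 240.] [408.03419767 212.15219842] 2661
2889.5
side [304. 348. 144. 176.] [325.95384615 159.53504274] 1170
1183.5
[ 0.60567778  0.25386    -0.00847216] [ 0.3 -0.6  0.4  0.8] [2807.5226817769, 1265.6029485589825]
corn scene (array([254.07490235, 214.9853373 ]), 218.9271715526702) [(array([298., 199.]), 219), (array([254., 215.]), 186), (array([268., 203.]), 120)]
corn side (array([327.35371017, 240.2649511 ]), 187.0801714626141) [(array([297., 220.]), 149), (array([367., 232.]), 1198)]
corn wrist (array([356.69256423, 231.87427606]), 1163.829557040939) [(array([475., 170.]), 1512), (array([357., 235.]), 1178)]
potato scene (array([192.37793235, 221.29262793]), 186.59726751293056) [(array([213., 204.]), 157), (array([155., 226.]), 160)]
potato side (array([344.4105287 , 279.51748085]), 193.91338563757017) [(array([312., 272.]), 142), (array([346., 279.]), 182)]
potato wrist (array([211.36457167, 234.65635806]), 1097.9030770972604) [(array([247., 165.]), 1013), (array([211., 236.]), 872)]
[ 0.50838197 -0.20530856  0.04      ]
[ 0.51068493 -0.20657726  0.04      ]
knob [0.53225332 0.09065746 0.08      ]
knob side [0.53868419 0.0903785  0.08      ]
```

View pics/crop1.png

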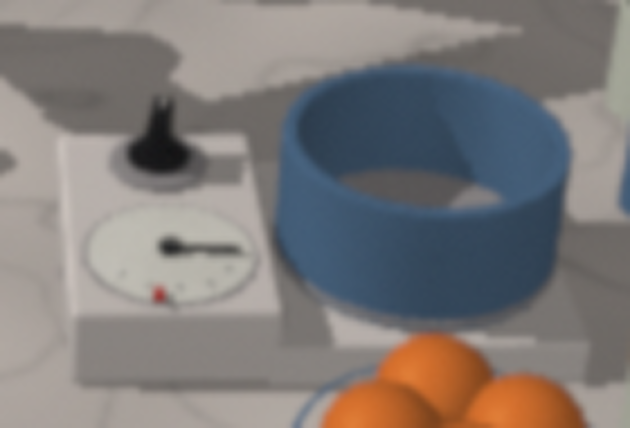

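Dial centre is at about (353,225), the pointer points to the pot (knob ≈ 0), and the red mark is at about (351,236), so roughly 90° clockwise; the pot is at (408,212). Going to corn B first.

>>> jog_arm([
  [-0.75,0.42,0.6,0],
  [-0.75,0.42,0.6,0],
  [-0.75,0.42,0.6,0],
  [-0.75,0.42,0.6,0],
  [-0.75,0.42,0.6,0],
  [0,0,1,0],
  [0,0,1,0],
  [0,0,0,0],
], grip=65)

```text
time_s: 7.3
tcp_pos: [0.5072, -0.2063, 0.3011]
ee_rot: [[-1.0, -0.0, -0.007], [-0.0, 1.0, 0.001], [0.007, 0.001, -1.0]]
wrist_force: [-0.3, -0.3, -1.2]
gripper_width: 0.746
gripper_force: 0.0
```

```bash
cat >> fit.py <<'E'
def check(name,kind,g,cams=('scene','side','wrist')):
    S=st(); print('grasp pt px',np.round(proj('wrist',np.array(S['tcp_pos'])+np.array([0,0,-.164]),S)))
    for c in cams:
        eyes.capture(c); ms=[d['mask'] for d in eyes.outline_of(c,name)]
        pc,ar=hullc(c,MOD[kind]+np.r_[g[:2],0],S)
        for m in ms:
            if np.linalg.norm(cen(m)-pc)<30+60*(c=='wrist'):
                x,_=fit(kind,[(c,cen(m),S)],g,False); print(c,'pc',np.round(pc),'c',np.round(cen(m)),'area',round(m.sum()/ar,2),'xy',np.round(x,4))
E
python3 - <<'E'
from fit import *
check('corn1','corn',(.507,-.207))
E
```

```text
7.3 [ 0.5072 -0.2063  0.3011] F [-0.3 -0.3 -1.2] w 64.9 0.0
grasp pt px [322. 265.]
scene pc [254. 216.] c [254. 216.] area 1.07 xy [ 0.5063 -0.207 ]
wrist pc [323. 205.] c [324. 200.] area 0.99 xy [ 0.502  -0.2055]
```

>>> jog_arm([
  [0,0,1,0],
  [0,0,1,0],
  [0,0,1,0],
  [0,0,1,0],
  [0,0,0.8,0],
  [0,0,0.7,0],
  [0,0,0,0],
  [0,0,0,0],
])

```text
time_s: 8.4
tcp_pos: [0.5077, -0.2072, 0.1955]
ee_rot: [[-1.0, -0.0, 0.001], [-0.0, 1.0, -0.0], [-0.001, -0.0, -1.0]]
wrist_force: [0.6, -1.1, -0.2]
gripper_width: 0.75
gripper_force: 0.0
```

>>> jog_arm([
  [0,0,0,0],
  [0,0,0,0],
  [0,0,0,0],
  [0,0,0,0],
  [0,0,0,0],
  [0,0,0,0],
  [0,0,0,0],
], grip=20)

```text
time_s: 9.1
tcp_pos: [0.5075, -0.2071, 0.1952]
ee_rot: [[-1.0, -0.0, 0.001], [-0.0, 1.0, -0.0], [-0.001, -0.0, -1.0]]
wrist_force: [-1.2, 0.7, 5.4]
gripper_width: 0.478
gripper_force: 30.0
```

>>> jog_arm([
  [0,0,-0.5,0],
  [0,0,-1,0],
  [0,0,-1,0],
  [0,0,-1,0],
  [0,0,-1,0],
  [0,0,-1,0],
  [0,0,-1,0],
  [0,0,-1,0],
  [0,0,-1,0],
  [0,0,-1,0],
])

```text
time_s: 10.1
tcp_pos: [0.5069, -0.2071, 0.3857]
ee_rot: [[-1.0, 0.0, -0.0], [0.0, 1.0, 0.0], [0.0, 0.0, -1.0]]
wrist_force: [-0.2, 0.3, -0.8]
gripper_width: 0.476
gripper_force: 30.0
```

>>> jog_arm([
  [-0.26,1,0,0],
  [-0.26,1,0,0],
  [-0.26,1,0,0],
  [-0.26,1,0,0],
  [-0.26,1,0,0],
  [-0.26,1,0,0],
  [-0.26,1,0,0],
  [-0.26,1,0,0],
  [-0.26,1,0,0],
  [-0.26,1,0,0],
])

```text
time_s: 11.1
tcp_pos: [0.5592, -0.0063, 0.3848]
ee_rot: [[-1.0, 0.0, -0.001], [0.0, 1.0, 0.0], [0.001, 0.0, -1.0]]
wrist_force: [0.3, 0.0, -0.9]
gripper_width: 0.474
gripper_force: 30.0
```

>>> jog_arm([
  [0,1,0,0],
  [0,1,0,0],
  [0,1,0,0],
  [0,1,0,0],
  [0,1,0,0],
  [0,0,0,0],
  [0,0,0,0],
])

```text
time_s: 11.8
tcp_pos: [0.5591, 0.093, 0.3847]
ee_rot: [[-1.0, -0.001, -0.001], [-0.001, 1.0, -0.0], [0.001, -0.0, -1.0]]
wrist_force: [-0.1, -0.2, 0.2]
gripper_width: 0.475
gripper_force: 30.0
```

```bash
python3 - <<'E'
from fit import *
s=st(); snap('wrist','wrist2.png'); print(np.round(s['tcp_pos'],4),np.round(s['joints'],1))
E
```

```text
11.8 [0.5591 0.093  0.3847] F [-0.1 -0.2  0.2] w 41.3 30.0
[0.5591 0.093  0.3847] [  25.8   17.3   -9.6   -0.   -63.1 -115.8]
```

View pics/wrist2.png

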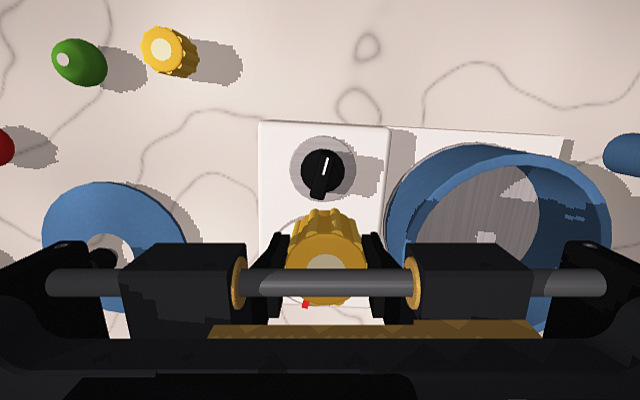

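Wrist view: deck front corners at (260,121) and (386,127), base corner (563,137), knob at (323,171), red mark (306,304), pot mouth on the right around (500,220). The corn is held.

```bash
cat pics/nothing 2>/dev/null; python3 - <<'E'
from fit import *
np.set_printoptions(precision=4,suppress=True)
S=sense()
a=atz('wrist',(260,121),.06,S)[:2]; b=atz('wrist',(386,127),.06,S)[:2]; v=b-a
print(a,b,np.linalg.norm(v),'yaw',np.degrees(np.arctan2(-v[0],v[1])))
c=atz('wrist',(563,137),.03,S)[:2]; w=c-a; print('base far corner z.03',c,np.linalg.norm(w),np.degrees(np.arctan2(-w[0],w[1])))
for z in (.0,.02,.038,.05): c=atz('wrist',(563,137),z,S)[:2]; print(z,np.linalg.norm(c-a),np.degrees(np.arctan2(-(c-a)[0],(c-a)[1])))
def cook(yaw,o):
    R=np.array([[np.cos(yaw),-np.sin(yaw)],[np.sin(yaw),np.cos(yaw)]]); return R,o
def at(yaw,ref,refc,p): R,_=cook(np.radians(yaw),0); return ref+R@(np.array(p)-np.array(refc))
for yaw in (-2,-3,-4): print(yaw,'pot',at(yaw,a,(-.105,-.165),(0,.07)), 'from b',at(yaw,b,(-.105,-.03),(0,.07)))
for z in (.07,.085): print('knob z',z,atz('wrist',(323,171),z,S)[:2])
d=atz('scene',(352.8,224.7),.066)[:2]; m=atz('scene',(350.6,235.8),.066)[:2]; mw=atz('wrist',(306,302),.066,S)[:2]; print('dial',d,'mark',m,mw,np.linalg.norm(m-d))
# rim points: scene colour; fit rim circle at z=.12 from scene blue hull top boundary
im=cv2.imread('pics/wrist2.png'); h=cv2.cvtColor(im,cv2.COLOR_BGR2HSV); bl=cv2.inRange(h,(95,90,30),(125,255,255))
for row in (170,190,210,225):
    xs=np.where(bl[row,380:])[0]+380; print(row,xs.min(),xs[xs<620].max())
E
```

```text
[0.4903 0.0299] [0.4962 0.1532] 0.12338282182186515 yaw -2.732873546749486
base far corner z.03 [0.5083 0.3518] 0.32240894685672816 -3.2080177525632565
0.0 0.34563173830181276 -3.3697754786727603
0.02 0.3301495784206344 -3.264465438185985
0.038 0.31621667684643173 -3.160869881968998
0.05 0.30692869356129343 -3.0865811391732225
-2 pot [0.6034 0.2611] from b [0.6046 0.2494]
-3 pot [0.6075 0.2591] from b [0.6063 0.2475]
-4 pot [0.6114 0.257 ] from b [0.6079 0.2456]
knob z 0.07 [0.5379 0.0913]
knob z 0.085 [0.5351 0.0914]
dial [0.6441 0.0845] mark [0.6971 0.071 ] [0.69   0.0713] 0.05470461656682094
170 413 619
190 397 598
210 388 607
225 386 610
```

>>> jog_arm([
  [0,1,0,0],
  [0,1,0,0],
  [0,1,0,0],
  [0,1,0,0],
  [0,1,0,0],
  [0,1,0,0],
  [0,1,0,0],
  [0,1,0,0],
  [0,0.1,0,0],
  [0,0,0,0],
])

```text
time_s: 12.85
tcp_pos: [0.5592, 0.2558, 0.3844]
ee_rot: [[-1.0, -0.001, -0.001], [-0.001, 1.0, -0.0], [0.001, -0.0, -1.0]]
wrist_force: [0.2, -0.1, 0.1]
gripper_width: 0.476
gripper_force: 30.0
```

>>> jog_arm([
  [0,0,1,0],
  [0,0,1,0],
  [0,0,1,0],
  [0,0,1,0],
  [0,0,1,0],
  [0,0,1,0],
  [0,0,1,0],
  [0,0,0,0],
  [0,0,0,0],
])

```text
time_s: 13.75
tcp_pos: [0.5596, 0.2546, 0.2451]
ee_rot: [[-1.0, 0.0, 0.0], [0.0, 1.0, -0.001], [-0.0, -0.001, -1.0]]
wrist_force: [0.7, -0.1, 0.3]
gripper_width: 0.475
gripper_force: 30.0
```

>>> jog_arm([
  [0,0,0,0],
  [0,0,0,0],
  [0,0,0,0],
  [0,0,0,0],
], grip=60)

```text
time_s: 14.15
tcp_pos: [0.5594, 0.2549, 0.2455]
ee_rot: [[-1.0, -0.0, 0.001], [-0.0, 1.0, 0.001], [-0.001, 0.001, -1.0]]
wrist_force: [0.5, -0.8, -0.3]
gripper_width: 0.676
gripper_force: 0.0
```

>>> jog_arm([
  [0,0,-1,0],
  [0,0,-1,0],
  [0,0,-1,0],
  [0,0,-1,0],
  [0,0,-1,0],
  [0,0,-1,0],
  [0,0,-1,0],
])

```text
time_s: 14.85
tcp_pos: [0.5592, 0.2548, 0.3859]
ee_rot: [[-1.0, -0.0, 0.0], [-0.0, 1.0, 0.0], [-0.0, 0.0, -1.0]]
wrist_force: [0.9, -0.0, 0.4]
gripper_width: 0.691
gripper_force: 0.0
```

>>> jog_arm([
  [0.8,-1,0,0],
  [0.8,-1,0,0],
  [0.8,-1,0,0],
  [0.8,-1,0,0],
  [0.8,-1,0,0],
  [0.8,-1,0,0],
  [0.8,-1,0,0],
  [0.3,-1,0,0],
  [0,-1,0,0],
  [0,-1,0,0],
], grip=65)

```text
time_s: 15.85
tcp_pos: [0.4408, 0.0541, 0.3853]
ee_rot: [[-1.0, -0.001, 0.001], [-0.001, 1.0, 0.001], [-0.001, 0.001, -1.0]]
wrist_force: [0.2, -0.1, -0.3]
gripper_width: 0.747
gripper_force: 0.0
```

>>> jog_arm([
  [0.6,-1,0,0],
  [0,-1,0,0],
  [0,-1,0,0],
  [0,-1,0,0],
  [0,-1,0,0],
  [0,-1,0,0],
  [0,0,0,0],
  [0,0,0,0],
])

```text
time_s: 16.65
tcp_pos: [0.4292, -0.0652, 0.3849]
ee_rot: [[-1.0, 0.001, 0.0], [0.001, 1.0, 0.0], [-0.0, 0.0, -1.0]]
wrist_force: [-0.5, 0.9, 0.1]
gripper_width: 0.751
gripper_force: 0.0
```

```bash
python3 - <<'E'
from fit import *
check('corn1','corn',(.4226,-.0678))
E
```

```text
16.65 [ 0.4292 -0.0652  0.3849] F [-0.5  0.9  0.1] w 65.4 0.0
grasp pt px [323. 263.]
scene pc [298. 200.] c [298. 200.] area 0.94 xy [ 0.4223 -0.0672]
side pc [297. 220.] c [298. 220.] area 0.86 xy [ 0.4248 -0.0708]
wrist pc [322. 176.] c [322. 176.] area 1.02 xy [ 0.4217 -0.0677]
```

>>> jog_arm([
  [0.33,-0.12,1,0],
  [0,0,1,0],
  [0,0,1,0],
  [0,0,1,0],
  [0,0,1,0],
  [0,0,1,0],
  [0,0,1,0],
  [0,0,1,0],
  [0,0,0.9,0],
  [0,0,0.55,0],
])

```text
time_s: 17.95
tcp_pos: [0.4227, -0.0672, 0.1946]
ee_rot: [[-1.0, -0.001, -0.002], [-0.001, 1.0, -0.0], [0.002, -0.0, -1.0]]
wrist_force: [-0.8, -0.4, 0.3]
gripper_width: 0.748
gripper_force: 0.0
```

>>> jog_arm([
  [0,0,0,0],
  [0,0,0,0],
  [0,0,0,0],
  [0,0,0,0],
  [0,0,0,0],
  [0,0,0,0],
  [0,0,0,0],
  [0,0,0,0],
], grip=20)

```text
time_s: 18.75
tcp_pos: [0.4231, -0.0674, 0.1964]
ee_rot: [[-1.0, -0.0, 0.001], [-0.0, 1.0, 0.0], [-0.001, 0.0, -1.0]]
wrist_force: [-0.5, 2.3, 6.1]
gripper_width: 0.473
gripper_force: 30.0
```

>>> jog_arm([
  [0,0,-0.5,0],
  [0,0,-1,0],
  [0,0,-1,0],
  [0,0,-1,0],
  [0,0,-1,0],
  [0,0,-1,0],
  [0,0,-1,0],
  [0,0,-1,0],
  [0,0,-1,0],
  [0,0,-1,0],
])

```text
time_s: 19.75
tcp_pos: [0.422, -0.0677, 0.3869]
ee_rot: [[-1.0, 0.0, -0.0], [0.0, 1.0, 0.0], [0.0, 0.0, -1.0]]
wrist_force: [0.1, -1.2, -0.3]
gripper_width: 0.473
gripper_force: 30.0
```

>>> jog_arm([
  [-0.73,1,0,0],
  [-0.73,1,0,0],
  [-0.73,1,0,0],
  [-0.73,1,0,0],
  [-0.73,1,0,0],
  [-0.73,1,0,0],
  [-0.73,1,0,0],
  [-0.73,1,0,0],
  [-0.73,1,0,0],
  [-0.73,1,0,0],
])

```text
time_s: 20.75
tcp_pos: [0.5688, 0.133, 0.3859]
ee_rot: [[-1.0, 0.0, -0.001], [0.0, 1.0, -0.0], [0.001, -0.0, -1.0]]
wrist_force: [-0.1, -0.1, 0.2]
gripper_width: 0.477
gripper_force: 30.0
```

>>> jog_arm([
  [-0.73,1,0,0],
  [-0.73,1,0,0],
  [-0.73,1,0,0],
  [-0.73,1,0,0],
  [-0.73,1,0,0],
  [-0.73,1,0,0],
  [0,0,0,0],
  [0,0,0,0],
])

```text
time_s: 21.55
tcp_pos: [0.6561, 0.2525, 0.3851]
ee_rot: [[-1.0, -0.0, -0.002], [-0.0, 1.0, -0.001], [0.002, -0.001, -1.0]]
wrist_force: [0.1, -0.5, -1.1]
gripper_width: 0.475
gripper_force: 30.0
```

```bash
python3 - <<'E'
from fit import *
im,s=snap('wrist','wrist3.png'); st()
for c in [(.606,.2545)]:
    for rad,z,col in [(.083,.12,(0,255,0)),(.093,.12,(0,0,255)),(.083,.038,(0,255,255))]:
        for P in ring(rad,z,90)+np.r_[c,0]: cv2.circle(im,tuple(int(v) for v in proj('wrist',P,s)),1,col,-1)
cv2.imwrite('pics/w3.png',im)
E
```

```text
21.6 [0.6559 0.252  0.3855] F [-0.3 -0.8 -0.3] w 41.7 30.0
```

View pics/w3.png

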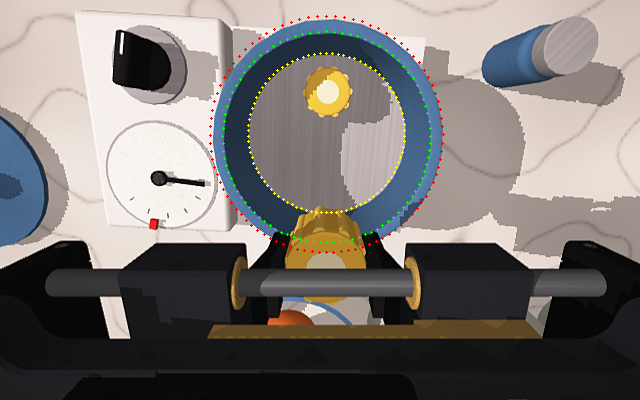

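Wrist view with overlaid model: the pot rim (centre assumed 0.606, 0.2545) matches within about 2 px, the first corn stands in the pot at (328,92), dial centre is (159,178), pointer tip (206,184), red mark (154,219).

>>> jog_arm([
  [0,0,1,0],
  [0,0,1,0],
  [0,0,1,0],
  [0,0,1,0],
  [0,0,1,0],
  [0,0,1,0],
  [0,0,1,0],
  [0,0,0,0],
  [0,0,0,0],
])

```text
time_s: 22.5
tcp_pos: [0.6563, 0.2519, 0.2465]
ee_rot: [[-1.0, 0.0, 0.0], [0.0, 1.0, -0.0], [-0.0, -0.0, -1.0]]
wrist_force: [0.4, 0.0, -1.0]
gripper_width: 0.472
gripper_force: 30.0
```

>>> jog_arm([
  [0,0,0,0],
  [0,0,0,0],
  [0,0,0,0],
  [0,0,0,0],
], grip=60)

```text
time_s: 22.9
tcp_pos: [0.6564, 0.2525, 0.2465]
ee_rot: [[-1.0, -0.0, 0.001], [-0.0, 1.0, 0.001], [-0.001, 0.001, -1.0]]
wrist_force: [-0.3, -0.3, 0.3]
gripper_width: 0.677
gripper_force: 0.0
```

>>> jog_arm([
  [0,0,-1,0],
  [0,0,-1,0],
  [0,0,-1,0],
  [0,0,-1,0],
  [0,0,-1,0],
  [0,0,-1,0],
  [0,0,-1,0],
])

```text
time_s: 23.6
tcp_pos: [0.6562, 0.2525, 0.3868]
ee_rot: [[-1.0, -0.0, 0.0], [-0.0, 1.0, 0.0], [-0.0, 0.0, -1.0]]
wrist_force: [-0.3, 0.7, -0.5]
gripper_width: 0.693
gripper_force: 0.0
```

>>> jog_arm([
  [0.4,-1,0,0],
  [0.4,-1,0,0],
  [0.4,-1,0,0],
  [0.4,-1,0,0],
  [0.4,-1,0,0],
  [0.4,-1,0,0],
  [0.4,-1,0,0],
  [0.4,-1,0,0],
  [0.4,-1,0,0],
  [0.4,-1,0,0],
], grip=65)

```text
time_s: 24.6
tcp_pos: [0.5757, 0.0512, 0.3859]
ee_rot: [[-1.0, -0.0, 0.0], [-0.0, 1.0, 0.0], [-0.0, 0.0, -1.0]]
wrist_force: [-0.6, 0.8, -0.9]
gripper_width: 0.747
gripper_force: 0.0
```

>>> jog_arm([
  [0.4,-1,0,0],
  [0.4,-1,0,0],
  [0.4,-1,0,0],
  [0.4,-1,0,0],
  [0.4,-1,0,0],
  [0.4,-1,0,0],
  [0.4,-1,0,0],
  [0.4,-1,0,0],
  [0.4,-1,0,0],
  [0.4,-1,0,0],
])

```text
time_s: 25.6
tcp_pos: [0.4954, -0.149, 0.3859]
ee_rot: [[-1.0, 0.0, 0.0], [0.0, 1.0, -0.0], [-0.0, -0.0, -1.0]]
wrist_force: [0.7, 0.5, 0.1]
gripper_width: 0.75
gripper_force: 0.0
```

>>> jog_arm([
  [0.4,-1,0,0],
  [0.4,-1,0,0],
  [0.4,-1,0,0],
  [0.4,-1,0,0],
  [0.4,-1,0,0],
  [0.4,-1,0,0],
  [0.4,-1,0,0],
  [0.4,-1,0,0],
  [0.4,-1,0,0],
  [0.4,-1,0,0],
])

```text
time_s: 26.6
tcp_pos: [0.4151, -0.3487, 0.3858]
ee_rot: [[-1.0, 0.0, 0.0], [0.0, 1.0, -0.0], [-0.0, -0.0, -1.0]]
wrist_force: [0.1, 0.3, 0.4]
gripper_width: 0.743
gripper_force: 0.0
```

```bash
python3 - <<'E'
from fit import *
check('potato1','potato',(.4186,-.3463)); check('potato1','potato',(.514,-.4),('scene','side','wrist'))
check('corn1','corn',(.556,.2545),('scene',))
E
```

```text
26.6 [ 0.4151 -0.3487  0.3858] F [0.1 0.3 0.4] w 64.7 0.0
grasp pt px [323. 263.]
scene pc [213. 204.] c [192. 222.] area 0.92 xy [ 0.5169 -0.3995]
wrist pc [327. 182.] c [286. 251.] area 0.53 xy [ 0.5102 -0.3981]
wrist pc [327. 182.] c [326. 181.] area 0.82 xy [ 0.4178 -0.3467]
26.9 [ 0.4162 -0.3472  0.3858] F [ 0.1 -0.3  0.2] w 65.1 0.0
grasp pt px [323. 263.]
scene pc [192. 222.] c [192. 222.] area 0.88 xy [ 0.5165 -0.4011]
scene pc [192. 222.] c [213. 204.] area 0.76 xy [ 0.4177 -0.3483]
side pc [345. 279.] c [347. 280.] area 0.98 xy [ 0.518  -0.4029]
wrist pc [284. 253.] c [325. 180.] area 0.85 xy [ 0.4176 -0.3463]
wrist pc [284. 253.] c [285. 251.] area 0.65 xy [ 0.5107 -0.3978]
27.2 [ 0.4166 -0.3471  0.3858] F [ 1.  -0.4  0.1] w 65.0 0.0
grasp pt px [323. 263.]
scene pc [403. 218.] c [404. 208.] area 0.8 xy [0.4967 0.2737]
```

>>> jog_arm([
  [-0.05,0,1,0],
  [0,0,1,0],
  [0,0,1,0],
  [0,0,1,0],
  [0,0,1,0],
  [0,0,1,0],
  [0,0,1,0],
  [0,0,1,0],
  [0,0,1,0],
  [0,0,0.9,0],
])

```text
time_s: 28.3
tcp_pos: [0.4175, -0.3474, 0.1869]
ee_rot: [[-1.0, -0.0, -0.0], [-0.0, 1.0, 0.0], [0.0, 0.0, -1.0]]
wrist_force: [0.1, -0.1, 0.1]
gripper_width: 0.746
gripper_force: 0.0
```

>>> jog_arm([
  [0,0,0,0],
  [0,0,0,0],
  [0,0,0,0],
  [0,0,0,0],
  [0,0,0,0],
  [0,0,0,0],
  [0,0,0,0],
  [0,0,0,0],
], grip=20)

```text
time_s: 29.1
tcp_pos: [0.4178, -0.3477, 0.1889]
ee_rot: [[-1.0, -0.0, 0.002], [-0.0, 1.0, -0.001], [-0.002, -0.001, -1.0]]
wrist_force: [-0.5, 1.3, 6.6]
gripper_width: 0.496
gripper_force: 30.1
```

>>> jog_arm([
  [0,0,-0.5,0],
  [0,0,-1,0],
  [0,0,-1,0],
  [0,0,-1,0],
  [0,0,-1,0],
  [0,0,-1,0],
  [0,0,-1,0],
  [0,0,-1,0],
  [0,0,-1,0],
  [0,0,-1,0],
])

```text
time_s: 30.1
tcp_pos: [0.4168, -0.3473, 0.3787]
ee_rot: [[-1.0, 0.0, -0.001], [0.0, 1.0, 0.001], [0.001, 0.001, -1.0]]
wrist_force: [0.3, -1.1, -1.3]
gripper_width: 0.503
gripper_force: 30.0
```

>>> jog_arm([
  [-0.29,0.99,0,0],
  [-0.29,0.99,0,0],
  [-0.29,0.99,0,0],
  [-0.29,0.99,0,0],
  [-0.29,0.99,0,0],
  [-0.29,0.99,0,0],
  [-0.29,0.99,0,0],
  [-0.29,0.99,0,0],
  [-0.29,0.99,0,0],
  [-0.29,0.99,0,0],
])

```text
time_s: 31.1
tcp_pos: [0.475, -0.1487, 0.3779]
ee_rot: [[-1.0, 0.0, -0.001], [0.0, 1.0, 0.0], [0.001, 0.0, -1.0]]
wrist_force: [0.7, -0.6, 0.0]
gripper_width: 0.497
gripper_force: 30.0
```

>>> jog_arm([
  [-0.29,0.99,0,0],
  [-0.29,0.99,0,0],
  [-0.29,0.99,0,0],
  [-0.29,0.99,0,0],
  [-0.29,0.99,0,0],
  [-0.29,0.99,0,0],
  [-0.29,0.99,0,0],
  [-0.29,0.99,0,0],
  [-0.29,0.99,0,0],
  [-0.29,0.99,0,0],
])

```text
time_s: 32.1
tcp_pos: [0.533, 0.0491, 0.3779]
ee_rot: [[-1.0, 0.0, -0.001], [0.0, 1.0, -0.0], [0.001, -0.0, -1.0]]
wrist_force: [0.1, -0.0, -0.7]
gripper_width: 0.501
gripper_force: 30.0
```

>>> jog_arm([
  [-0.29,0.99,0,0],
  [-0.29,0.99,0,0],
  [-0.29,0.99,0,0],
  [-0.29,0.99,0,0],
  [-0.29,0.99,0,0],
  [-0.29,0.99,0,0],
  [-0.29,0.99,0,0],
  [-0.29,0.99,0,0],
  [-0.29,0.99,0,0],
  [-0.29,0.99,0,0],
])

```text
time_s: 33.1
tcp_pos: [0.5917, 0.2482, 0.3776]
ee_rot: [[-1.0, -0.0, -0.0], [-0.0, 1.0, -0.0], [0.0, -0.0, -1.0]]
wrist_force: [1.3, -1.0, -0.9]
gripper_width: 0.502
gripper_force: 30.0
```

>>> jog_arm([
  [-0.29,0.99,0,0],
  [-0.29,0.99,0,0],
  [-0.29,0.99,0,0],
  [0,0,0,0],
  [0,0,0,0],
])

```text
time_s: 33.6
tcp_pos: [0.6087, 0.3068, 0.377]
ee_rot: [[-1.0, -0.001, -0.001], [-0.001, 1.0, -0.001], [0.001, -0.001, -1.0]]
wrist_force: [0.1, -0.2, -1.1]
gripper_width: 0.504
gripper_force: 30.0
```

>>> jog_arm([
  [0,0,0,-0.98],
  [0,0,0,-0.98],
  [0,0,0,-0.98],
  [0,0,0,-0.98],
  [0,0,0,-0.98],
  [0,0,0,-0.98],
  [0,0,0,-0.98],
  [0,0,0,-0.98],
  [0,0,0,-0.98],
  [0,0,0,-0.98],
])

```text
time_s: 34.6
tcp_pos: [0.6086, 0.3051, 0.378]
ee_rot: [[-0.707, -0.708, -0.0], [-0.708, 0.707, -0.0], [0.0, 0.0, -1.0]]
wrist_force: [0.9, 1.0, -1.3]
gripper_width: 0.501
gripper_force: 30.0
```

>>> jog_arm([
  [0,0,0,-0.98],
  [0,0,0,-0.98],
  [0,0,0,-0.98],
  [0,0,0,-0.98],
  [0,0,0,-0.98],
  [0,0,0,-0.98],
  [0,0,0,-0.98],
  [0,0,0,-0.98],
  [0,0,0,-0.98],
  [0,0,0,-0.98],
])

```text
time_s: 35.6
tcp_pos: [0.6086, 0.3051, 0.378]
ee_rot: [[-0.001, -1.0, -0.0], [-1.0, 0.001, -0.0], [0.0, 0.0, -1.0]]
wrist_force: [0.5, 0.5, 0.8]
gripper_width: 0.503
gripper_force: 30.0
```

>>> jog_arm([
  [0,0.1,0.96,0],
  [0,0,0.96,0],
  [0,0,0.96,0],
  [0,0,0.96,0],
  [0,0,0.96,0],
  [0,0,0.96,0],
  [0,0,0.96,0],
  [0,0,0,0],
  [0,0,0,0],
])

```text
time_s: 36.5
tcp_pos: [0.6069, 0.3055, 0.2437]
ee_rot: [[-0.003, -1.0, 0.0], [-1.0, 0.003, -0.001], [0.001, -0.0, -1.0]]
wrist_force: [0.5, 0.4, 0.4]
gripper_width: 0.501
gripper_force: 30.0
```

>>> jog_arm([
  [0,0,0,0],
  [0,0,0,0],
  [0,0,0,0],
  [0,0,0,0],
], grip=60)

```text
time_s: 36.9
tcp_pos: [0.6068, 0.306, 0.2441]
ee_rot: [[-0.003, -1.0, 0.001], [-1.0, 0.003, 0.001], [-0.001, -0.001, -1.0]]
wrist_force: [0.1, 0.4, -0.2]
gripper_width: 0.682
gripper_force: 0.0
```

>>> jog_arm([
  [0,0,-1,0],
  [0,0,-1,0],
  [0,0,-1,0],
  [0,0,-1,0],
  [0,0,-1,0],
  [0,0,-1,0],
  [0,0,-1,0],
])

```text
time_s: 37.6
tcp_pos: [0.6066, 0.3058, 0.3845]
ee_rot: [[-0.003, -1.0, 0.0], [-1.0, 0.003, 0.0], [-0.0, -0.0, -1.0]]
wrist_force: [0.6, -0.2, 0.2]
gripper_width: 0.689
gripper_force: 0.0
```

>>> jog_arm([
  [0.98,0.13,0,0],
  [0.98,0.13,0,0],
  [0.98,0.13,0,0],
  [0.98,0.13,0,0],
  [0.98,0.13,0,0],
  [0.98,0.13,0,0],
  [0.98,0.13,0,0],
  [0.98,0.13,0,0],
  [0.98,0.13,0,0],
  [0.98,0.13,0,0],
], grip=65)

```text
time_s: 38.6
tcp_pos: [0.5799, 0.1083, 0.3834]
ee_rot: [[-0.003, -1.0, 0.0], [-1.0, 0.003, 0.0], [-0.0, -0.0, -1.0]]
wrist_force: [0.8, 0.2, 0.3]
gripper_width: 0.749
gripper_force: 0.0
```

>>> jog_arm([
  [0.98,0.13,0,0],
  [0.98,0.13,0,0],
  [0.98,0.13,0,0],
  [0.98,0.13,0,0],
  [0.98,0.13,0,0],
  [0.98,0.13,0,0],
  [0.98,0.13,0,0],
  [0.98,0.13,0,0],
  [0.98,0.13,0,0],
  [0.98,0.13,0,0],
])

```text
time_s: 39.6
tcp_pos: [0.5531, -0.0875, 0.3834]
ee_rot: [[-0.003, -1.0, 0.0], [-1.0, 0.003, 0.0], [-0.0, -0.0, -1.0]]
wrist_force: [0.4, 0.0, -0.7]
gripper_width: 0.746
gripper_force: 0.0
```

>>> jog_arm([
  [0.98,0.13,0,0],
  [0.98,0.13,0,0],
  [0.98,0.13,0,0],
  [0.98,0.13,0,0],
  [0.98,0.13,0,0],
  [0.98,0.13,0,0],
  [0.98,0.13,0,0],
  [0.98,0.13,0,0],
  [0.98,0.13,0,0],
  [0.98,0.13,0,0],
])

```text
time_s: 40.6
tcp_pos: [0.5264, -0.2833, 0.3833]
ee_rot: [[-0.003, -1.0, 0.0], [-1.0, 0.003, -0.0], [0.0, -0.0, -1.0]]
wrist_force: [0.1, 0.0, -1.1]
gripper_width: 0.746
gripper_force: 0.0
```

>>> jog_arm([
  [0.98,0.13,0,0],
  [0.98,0.13,0,0],
  [0.98,0.13,0,0],
  [0.98,0.13,0,0],
  [0.98,0.13,0,0],
  [0.98,0.13,0,0],
  [0,0,0,0],
  [0,0,0,0],
])

```text
time_s: 41.4
tcp_pos: [0.5105, -0.4, 0.383]
ee_rot: [[-0.004, -1.0, -0.0], [-1.0, 0.004, 0.001], [-0.001, 0.0, -1.0]]
wrist_force: [0.1, 0.5, -0.5]
gripper_width: 0.746
gripper_force: 0.0
```

```bash
python3 - <<'E'
from fit import *
check('potato1','potato',(.515,-.4),('scene','side','wrist'))
E
```

```text
41.4 [ 0.5105 -0.4     0.383 ] F [ 0.1  0.5 -0.5] w 64.9 0.0
grasp pt px [327. 262.]
scene pc [192. 222.] c [192. 222.] area 0.88 xy [ 0.516 -0.402]
side pc [345. 279.] c [346. 279.] area 0.86 xy [ 0.517  -0.3998]
wrist pc [322. 179.] c [322. 177.] area 0.8 xy [ 0.5153 -0.4029]
```

>>> jog_arm([
  [0.05,-0.25,1,0],
  [0,0,1,0],
  [0,0,1,0],
  [0,0,1,0],
  [0,0,1,0],
  [0,0,1,0],
  [0,0,1,0],
  [0,0,1,0],
  [0,0,1,0],
  [0,0,0.75,0],
])

```text
time_s: 42.7
tcp_pos: [0.5162, -0.3999, 0.1871]
ee_rot: [[-0.002, -1.0, -0.001], [-1.0, 0.002, 0.001], [-0.001, 0.001, -1.0]]
wrist_force: [-0.9, -0.3, -0.6]
gripper_width: 0.744
gripper_force: 0.0
```

>>> jog_arm([
  [0,0,0,0],
  [0,0,0,0],
  [0,0,0,0],
  [0,0,0,0],
  [0,0,0,0],
  [0,0,0,0],
  [0,0,0,0],
  [0,0,0,0],
], grip=20)

```text
time_s: 43.5
tcp_pos: [0.5166, -0.4006, 0.1897]
ee_rot: [[-0.002, -1.0, 0.002], [-1.0, 0.002, -0.001], [0.001, -0.002, -1.0]]
wrist_force: [-0.6, 1.1, 6.3]
gripper_width: 0.498
gripper_force: 30.1
```

>>> jog_arm([
  [0,0,-0.5,0],
  [0,0,-1,0],
  [0,0,-1,0],
  [0,0,-1,0],
  [0,0,-1,0],
  [0,0,-1,0],
  [0,0,-1,0],
  [0,0,-1,0],
  [0,0,-1,0],
  [0,0,-1,0],
])

```text
time_s: 44.5
tcp_pos: [0.5157, -0.4003, 0.379]
ee_rot: [[-0.003, -1.0, -0.001], [-1.0, 0.003, 0.001], [-0.001, 0.001, -1.0]]
wrist_force: [-0.5, 0.2, -0.5]
gripper_width: 0.497
gripper_force: 30.0
```

>>> jog_arm([
  [-0.98,-0.15,0,0],
  [-0.98,-0.15,0,0],
  [-0.98,-0.15,0,0],
  [-0.98,-0.15,0,0],
  [-0.98,-0.15,0,0],
  [-0.98,-0.15,0,0],
  [-0.98,-0.15,0,0],
  [-0.98,-0.15,0,0],
  [-0.98,-0.15,0,0],
  [-0.98,-0.15,0,0],
])

```text
time_s: 45.5
tcp_pos: [0.5464, -0.2037, 0.3782]
ee_rot: [[-0.003, -1.0, -0.001], [-1.0, 0.003, 0.0], [-0.0, 0.001, -1.0]]
wrist_force: [0.5, 0.4, -1.1]
gripper_width: 0.503
gripper_force: 30.0
```

>>> jog_arm([
  [-0.98,-0.15,0,0],
  [-0.98,-0.15,0,0],
  [-0.98,-0.15,0,0],
  [-0.98,-0.15,0,0],
  [-0.98,-0.15,0,0],
  [-0.98,-0.15,0,0],
  [-0.98,-0.15,0,0],
  [-0.98,-0.15,0,0],
  [-0.98,-0.15,0,0],
  [-0.98,-0.15,0,0],
])

```text
time_s: 46.5
tcp_pos: [0.5769, -0.008, 0.3783]
ee_rot: [[-0.003, -1.0, -0.001], [-1.0, 0.003, 0.0], [-0.0, 0.001, -1.0]]
wrist_force: [-0.0, -0.5, -0.6]
gripper_width: 0.5
gripper_force: 30.0
```

>>> jog_arm([
  [-0.98,-0.15,0,0],
  [-0.98,-0.15,0,0],
  [-0.98,-0.15,0,0],
  [-0.98,-0.15,0,0],
  [-0.98,-0.15,0,0],
  [-0.98,-0.15,0,0],
  [-0.98,-0.15,0,0],
  [-0.98,-0.15,0,0],
  [-0.98,-0.15,0,0],
  [-0.98,-0.15,0,0],
])

```text
time_s: 47.5
tcp_pos: [0.608, 0.189, 0.3783]
ee_rot: [[-0.003, -1.0, -0.0], [-1.0, 0.003, -0.0], [0.0, 0.0, -1.0]]
wrist_force: [-0.1, 0.2, 0.2]
gripper_width: 0.497
gripper_force: 30.0
```

>>> jog_arm([
  [-0.9,0,0,0],
  [0,0,0,0],
  [0,0,0,0],
])

```text
time_s: 47.8
tcp_pos: [0.6077, 0.206, 0.3781]
ee_rot: [[-0.002, -1.0, -0.001], [-1.0, 0.002, -0.0], [0.0, 0.001, -1.0]]
wrist_force: [-0.2, 0.0, 0.6]
gripper_width: 0.501
gripper_force: 30.0
```

>>> jog_arm([
  [0.05,0,0.96,0],
  [0,0,0.96,0],
  [0,0,0.96,0],
  [0,0,0.96,0],
  [0,0,0.96,0],
  [0,0,0.96,0],
  [0,0,0.96,0],
  [0,0,0,0],
  [0,0,0,0],
])

```text
time_s: 48.7
tcp_pos: [0.6081, 0.2039, 0.2443]
ee_rot: [[-0.003, -1.0, 0.0], [-1.0, 0.003, -0.0], [0.0, -0.0, -1.0]]
wrist_force: [0.4, 0.4, -0.1]
gripper_width: 0.498
gripper_force: 30.0
```

>>> jog_arm([
  [0,0,0,0],
  [0,0,0,0],
  [0,0,0,0],
  [0,0,0,0],
], grip=60)

```text
time_s: 49.1
tcp_pos: [0.6079, 0.2044, 0.2447]
ee_rot: [[-0.003, -1.0, 0.001], [-1.0, 0.003, 0.001], [-0.001, -0.001, -1.0]]
wrist_force: [0.2, -0.3, -0.2]
gripper_width: 0.677
gripper_force: 0.0
```

>>> jog_arm([
  [0,0,-1,0],
  [0,0,-1,0],
  [0,0,-1,0],
  [0,0,-1,0],
  [0,0,-1,0],
  [0,0,-1,0],
  [0,0,-1,0],
])

```text
time_s: 49.8
tcp_pos: [0.6077, 0.2042, 0.3851]
ee_rot: [[-0.003, -1.0, 0.0], [-1.0, 0.003, 0.0], [-0.0, -0.0, -1.0]]
wrist_force: [0.2, -0.2, -0.2]
gripper_width: 0.69
gripper_force: 0.0
```

>>> jog_arm([
  [-1,0,0,0],
  [-1,0,0,0],
  [-1,0,0,0],
  [-1,0,0,0],
  [-1,0,0,0],
  [0,0,0,0],
  [0,0,0,0],
], grip=70)

```text
time_s: 50.5
tcp_pos: [0.608, 0.3056, 0.3831]
ee_rot: [[-0.001, -1.0, -0.001], [-1.0, 0.001, -0.001], [0.001, 0.001, -1.0]]
wrist_force: [-0.1, -0.7, 0.2]
gripper_width: 0.803
gripper_force: 0.0
```

```bash
python3 - <<'E'
from fit import *
im,s=snap('wrist','wrist4.png'); st()
for c in [(.606,.2545)]:
    for rad,z,col in [(.083,.12,(0,255,0)),(.093,.12,(0,0,255)),(.083,.038,(0,255,255))]:
        for P in ring(rad,z,90)+np.r_[c,0]: cv2.circle(im,tuple(int(v) for v in proj('wrist',P,s)),1,col,-1)
cv2.imwrite('pics/w4.png',im)
eyes.capture('scene');eyes.capture('side')
find(('scene','side'),'lid','lid',[(.652,-.1756)])
for n in ('corn1','potato1'):
  for c in ('scene','side','wrist'): print(n,c,[(np.round(d['centre'],3).tolist(),round(d['conf'],2)) for d in eyes.spot_in(c,n)])
E
```

```text
50.55 [0.6081 0.3048 0.3834] F [-0.4  0.3 -0.7] w 70.1 0.0
lid lid [ 6.526e-01 -1.757e-01  1.000e-04] [-0.   0.  -0.  -0.1] [('scene', np.float64(0.91)), ('side', np.float64(0.93))]
corn1 scene [([0.57, 0.251, 0.071], 0.58)]
corn1 side [([0.515, -0.308, 0.029], 0.52)]
corn1 wrist [([0.655, 0.25, 0.073], 0.95), ([0.56, 0.254, 0.08], 0.65)]
potato1 scene []
potato1 side [([0.597, 0.135, 0.062], 0.54)]
potato1 wrist [([0.607, 0.304, 0.067], 0.61), ([0.609, 0.201, 0.061], 0.59)]
```

View pics/w4.png

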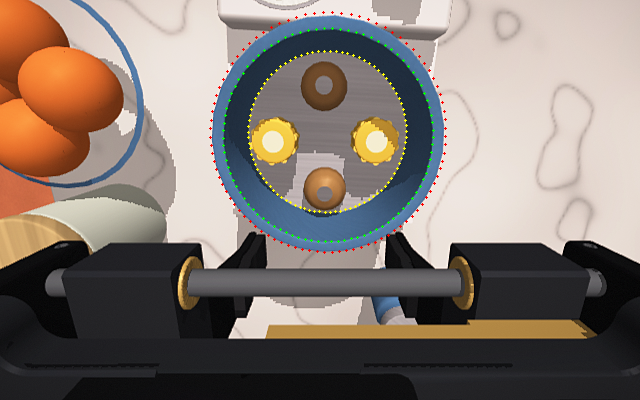

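All four pieces stand in the pot (potatoes at 324,86 and 324,188, corn at 274,140 and 376,140), and the rim overlay matches. Now the lid.

>>> jog_arm([
  [0.98,-0.1,0,0],
  [0.98,-0.1,0,0],
  [0.98,-0.1,0,0],
  [0.98,-0.1,0,0],
  [0.98,-0.1,0,0],
  [0.98,-0.1,0,0],
  [0.98,-0.1,0,0],
  [0.98,-0.1,0,0],
  [0.98,-0.1,0,0],
  [0.98,-0.1,0,0],
])

```text
time_s: 52.05
tcp_pos: [0.6277, 0.1066, 0.384]
ee_rot: [[-0.003, -1.0, 0.0], [-1.0, 0.003, 0.0], [-0.0, -0.0, -1.0]]
wrist_force: [0.3, 0.0, -0.5]
gripper_width: 0.809
gripper_force: 0.0
```

>>> jog_arm([
  [0.98,-0.1,0,0],
  [0.98,-0.1,0,0],
  [0.98,-0.1,0,0],
  [0.98,-0.1,0,0],
  [0.98,-0.1,0,0],
  [0.98,-0.1,0,0],
  [0.98,-0.1,0,0],
  [0.98,-0.1,0,0],
  [0.98,-0.1,0,0],
  [0.98,-0.1,0,0],
])

```text
time_s: 53.05
tcp_pos: [0.6469, -0.0895, 0.3839]
ee_rot: [[-0.003, -1.0, -0.0], [-1.0, 0.003, -0.0], [0.0, 0.0, -1.0]]
wrist_force: [-0.0, -1.2, 0.3]
gripper_width: 0.803
gripper_force: 0.0
```

>>> jog_arm([
  [0.98,-0.1,0,0],
  [0.98,-0.1,0,0],
  [0,0,0,0],
  [0,0,0,0],
])

```text
time_s: 53.45
tcp_pos: [0.6507, -0.1278, 0.3837]
ee_rot: [[-0.004, -1.0, -0.0], [-1.0, 0.004, 0.0], [-0.0, 0.0, -1.0]]
wrist_force: [0.2, -0.3, -0.8]
gripper_width: 0.805
gripper_force: 0.0
```

```bash
python3 - <<'E'
from fit import *
im,s=snap('wrist','wrist5.png'); st()
print([(np.round(d['centre'],3).tolist(),round(d['conf'],2)) for d in eyes.spot_in('wrist','lid')])
h=cv2.cvtColor(im,cv2.COLOR_BGR2HSV); 
bl=cv2.inRange(h,(95,90,20),(125,255,255))
bl[235:]=0
n,l,stt,c=cv2.connectedComponentsWithStats(bl); i=1+np.argmax(stt[1:,4]); print(stt[i])
for P in np.r_[ring(.091,.011,120),ring(.016,.062,30),ring(.016,.032,30)]+np.array([.6525,-.1757,0]): cv2.circle(im,tuple(int(v) for v in proj('wrist',P,s)),1,(0,0,255),-1)
cv2.imwrite('pics/w5.png',im)
E
```

```text
53.5 [ 0.6508 -0.1272  0.3838] F [-0.8  0.4  0.3] w 70.1 0.0
[([0.654, -0.187, 0.021], 0.93)]
[  245    53   159   162 17762]
```

View pics/w5.png

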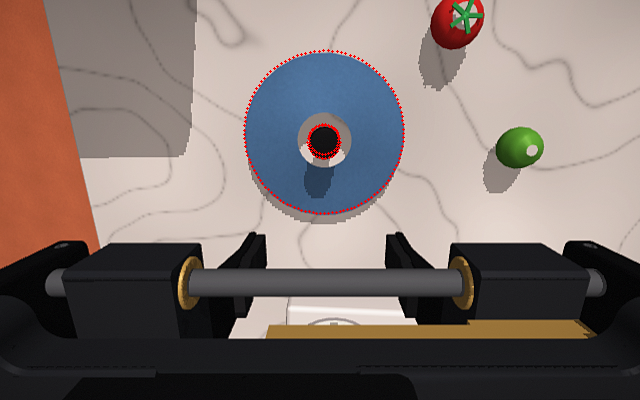

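The lid overlay matches within about 1 px (lid at 324,133, black knob at 323,141). Descending to grip its handle.

>>> jog_arm([
  [0.8,-0.08,0.5,0],
  [0.8,0,0.5,0],
  [0.77,0,0.5,0],
  [0,0,1,0],
  [0,0,1,0],
  [0,0,1,0],
  [0,0,1,0],
  [0,0,1,0],
  [0,0,1,0],
  [0,0,0.5,0],
])

```text
time_s: 54.55
tcp_pos: [0.6514, -0.1754, 0.2207]
ee_rot: [[-0.004, -1.0, -0.005], [-1.0, 0.004, 0.001], [-0.001, 0.005, -1.0]]
wrist_force: [0.1, -0.1, 0.4]
gripper_width: 0.804
gripper_force: 0.0
```

>>> jog_arm([
  [0,0,0.5,0],
  [0,0,0,0],
  [0,0,0,0],
])

```text
time_s: 54.85
tcp_pos: [0.6527, -0.1747, 0.2144]
ee_rot: [[-0.003, -1.0, 0.001], [-1.0, 0.003, -0.0], [0.0, -0.001, -1.0]]
wrist_force: [0.9, 0.3, 0.2]
gripper_width: 0.81
gripper_force: 0.0
```

```bash
python3 - <<'E'
from fit import *
st(); eyes.capture('scene');eyes.capture('side')
find(('scene','side'),'lid','lid',[(.652,-.1756)])
E
```

```text
54.85 [ 0.6527 -0.1747  0.2144] F [0.9 0.3 0.2] w 70.5 0.0
lid lid [ 0.6564 -0.1736 -0.0064] [ 0.3 -0.3  0.3  0.4] [('scene', np.float64(0.73)), ('side', np.float64(0.9))]
```

>>> jog_arm([
  [0,0,0,0],
  [0,0,0,0],
  [0,0,0,0],
  [0,0,0,0],
  [0,0,0,0],
  [0,0,0,0],
  [0,0,0,0],
  [0,0,0,0],
  [0,0,0,0],
], grip=5)

```text
time_s: 55.95
tcp_pos: [0.6523, -0.1744, 0.2139]
ee_rot: [[-0.003, -1.0, -0.0], [-1.0, 0.003, 0.0], [-0.0, 0.0, -1.0]]
wrist_force: [-0.7, 0.8, 0.2]
gripper_width: 0.361
gripper_force: 30.0
```

>>> jog_arm([
  [0,0,-0.3,0],
  [0,0,-0.7,0],
  [0,0,-1,0],
  [0,0,-1,0],
  [0,0,-1,0],
  [0,0,-1,0],
  [0,0,-1,0],
  [0,0,-1,0],
  [0,0,-1,0],
  [0,0,-1,0],
])

```text
time_s: 56.95
tcp_pos: [0.6519, -0.1744, 0.3956]
ee_rot: [[-0.003, -1.0, 0.0], [-1.0, 0.003, 0.0], [-0.0, -0.0, -1.0]]
wrist_force: [0.3, -0.9, -3.0]
gripper_width: 0.358
gripper_force: 30.0
```

>>> jog_arm([
  [-0.3,0,-0.5,0],
  [-0.7,0.1,0,0],
  [-0.9,0.1,0,0],
  [-0.9,0.1,0,0],
  [-0.9,0.1,0,0],
  [-0.9,0.1,0,0],
  [-0.9,0.1,0,0],
  [-0.9,0.1,0,0],
  [-0.9,0.1,0,0],
  [-0.9,0.1,0,0],
])

```text
time_s: 57.95
tcp_pos: [0.6347, -0.0089, 0.404]
ee_rot: [[-0.003, -1.0, 0.0], [-1.0, 0.003, 0.0], [-0.0, -0.0, -1.0]]
wrist_force: [-0.0, 0.2, -2.8]
gripper_width: 0.359
gripper_force: 30.0
```

>>> jog_arm([
  [-0.9,0.1,0,0],
  [-0.9,0.1,0,0],
  [-0.9,0.1,0,0],
  [-0.9,0.1,0,0],
  [-0.9,0.1,0,0],
  [-0.9,0.1,0,0],
  [-0.9,0.1,0,0],
  [-0.9,0.1,0,0],
  [-0.9,0.1,0,0],
  [-0.9,0.1,0,0],
])

```text
time_s: 58.95
tcp_pos: [0.6152, 0.1712, 0.4039]
ee_rot: [[-0.003, -1.0, -0.0], [-1.0, 0.003, 0.0], [-0.0, 0.0, -1.0]]
wrist_force: [-0.3, 0.8, -3.4]
gripper_width: 0.36
gripper_force: 30.0
```

>>> jog_arm([
  [-0.9,0.1,0,0],
  [-0.9,0.1,0,0],
  [-0.7,0.1,0,0],
  [-0.3,0.1,0,0],
  [-0.1,0,0,0],
  [0,0,0,0],
  [0,0,0,0],
])

```text
time_s: 59.65
tcp_pos: [0.6076, 0.2271, 0.404]
ee_rot: [[-0.003, -1.0, -0.0], [-1.0, 0.003, -0.0], [0.0, 0.0, -1.0]]
wrist_force: [-0.8, -1.0, -2.9]
gripper_width: 0.361
gripper_force: 30.0
```

```bash
python3 - <<'E'
from fit import *
s=st(); print(np.round(s['ee_rot'],3))
for c in ('scene','side','wrist'): snap(c,c+'6.png')
g=(s['tcp_pos'][0],s['tcp_pos'][1])
MOD['lid']=MOD['lid']+np.array([0,0,s['tcp_pos'][2]-.2135])
find(('scene','side'),'lid','lid',[g])
a=cv2.imread('pics/scene6.png')[120:260,330:490];b=cv2.imread('pics/side6.png')[90:215,270:410]
cv2.imwrite('pics/c6.png',np.hstack([cv2.resize(a,(400,350),interpolation=2),cv2.resize(b,(392,350),interpolation=2)]))
E
```

```text
59.65 [0.6076 0.2271 0.404 ] F [-0.8 -1.  -2.9] w 31.4 30.0
[[-0.003 -1.    -0.   ]
 [-1.     0.003 -0.   ]
 [ 0.     0.    -1.   ]]
lid lid [ 0.6094  0.2258 -0.0007] [ 0.2 -0.4  0.3  0.6] [('scene', np.float64(0.85)), ('side', np.float64(1.08))]
```

View pics/c6.png

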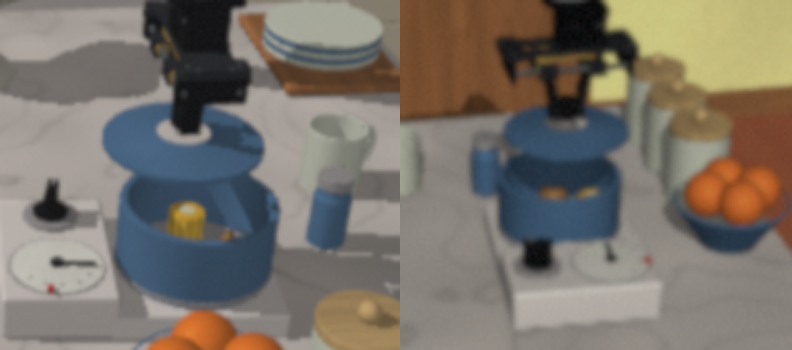

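The lid is held level; it hangs about 28 mm towards the deck from the pot axis. Centring and lowering to just above the rim.

>>> jog_arm([
  [-0.7,0.04,0,0],
  [-0.68,0.04,0,0],
  [0,0,0,0],
  [0,0,0.8,0],
  [0,0,1,0],
  [0,0,0.8,0],
  [0,0,0.5,0],
  [0,0,0.2,0],
  [0,0,0,0],
  [0,0,0,0],
])

```text
time_s: 60.9
tcp_pos: [0.6063, 0.2555, 0.3389]
ee_rot: [[-0.002, -1.0, 0.002], [-1.0, 0.002, 0.001], [-0.001, -0.002, -1.0]]
wrist_force: [-0.1, -0.3, -2.3]
gripper_width: 0.36
gripper_force: 30.0
```

```bash
python3 - <<'E'
from fit import *
s=st(); 
for c in ('scene','side'): snap(c,c+'7.png')
MOD['lid']=MOD['lid']+np.array([0,0,s['tcp_pos'][2]-.2135])
find(('scene','side'),'lid','lid',[s['tcp_pos'][:2]])
E
```

```text
60.9 [0.6063 0.2555 0.3389] F [-0.1 -0.3 -2.3] w 31.3 30.0
lid lid [ 0.6091  0.253  -0.0024] [ 0.  -0.1  0.   0.1] [('scene', np.float64(0.86)), ('side', np.float64(0.86))]
```

>>> jog_arm([
  [0,0,0.2,0],
  [0,0,0.2,0],
  [0,0,0.1,0],
  [0,0,0,0],
  [0,0,0,0],
])

```text
time_s: 61.6
tcp_pos: [0.606, 0.2553, 0.3278]
ee_rot: [[-0.003, -1.0, -0.0], [-1.0, 0.003, -0.0], [0.0, 0.0, -1.0]]
wrist_force: [-1.5, 0.0, -2.8]
gripper_width: 0.363
gripper_force: 30.0
```

>>> jog_arm([
  [0,0,0.1,0],
  [0,0,0,0],
  [0,0,0,0],
])

```text
time_s: 61.9
tcp_pos: [0.606, 0.2553, 0.3259]
ee_rot: [[-0.003, -1.0, -0.0], [-1.0, 0.003, 0.0], [-0.0, 0.0, -1.0]]
wrist_force: [-0.3, 0.1, -3.4]
gripper_width: 0.36
gripper_force: 30.0
```

>>> jog_arm([
  [0,0,0.05,0],
  [0,0,0.05,0],
  [0,0,0,0],
  [0,0,0,0],
])

```text
time_s: 62.3
tcp_pos: [0.6058, 0.2553, 0.3258]
ee_rot: [[-0.002, -1.0, 0.001], [-1.0, 0.002, 0.0], [-0.0, -0.001, -1.0]]
wrist_force: [-4.5, -0.3, 6.2]
gripper_width: 0.359
gripper_force: 30.0
```

>>> jog_arm([
  [0,0,0,0],
  [0,0,0,0],
  [0,0,0,0],
  [0,0,0,0],
  [0,0,0,0],
], grip=60)

```text
time_s: 62.8
tcp_pos: [0.6061, 0.2553, 0.3237]
ee_rot: [[-0.003, -1.0, 0.0], [-1.0, 0.003, -0.0], [0.0, -0.0, -1.0]]
wrist_force: [0.3, -0.5, -0.0]
gripper_width: 0.667
gripper_force: 0.0
```

>>> jog_arm([
  [0,0,-0.5,0],
  [0,0,-1,0],
  [0,0,-1,0],
  [0,0,-1,0],
  [0,0,-1,0],
  [0,0,-1,0],
  [0,0,-0.5,0],
  [-1,0,0,0],
  [-1,0,0,0],
  [-1,0,0,0],
])

```text
time_s: 63.8
tcp_pos: [0.606, 0.3172, 0.4426]
ee_rot: [[-0.002, -1.0, -0.002], [-1.0, 0.002, -0.001], [0.001, 0.002, -1.0]]
wrist_force: [0.3, 0.2, 0.3]
gripper_width: 0.687
gripper_force: 0.0
```

```bash
python3 - <<'E'
from fit import *
s=st()
for c in ('scene','side'): snap(c,c+'8.png')
MOD['lid']=MOD['lid']+np.array([0,0,.112])
find(('scene','side'),'lid','lid',[(.606,.2545)])
im,s=snap('wrist')
for P in np.r_[ring(.091,.123,120),ring(.093,.12,120)]+np.array([.606,.2545,0]): cv2.circle(im,tuple(int(v) for v in proj('wrist',P,s)),1,(0,0,255),-1)
a=cv2.imread('pics/scene8.png')[150:250,360:460];b=cv2.imread('pics/side8.png')[110:190,285:365]
cv2.imwrite('pics/c8.png',np.hstack([cv2.resize(a,(260,300),interpolation=2),cv2.resize(b,(220,300),interpolation=2),im[0:240,160:480][:,:,:] if 0 else cv2.resize(im[0:300,160:480],(320,300))]))
E
```

```text
63.8 [0.606  0.3172 0.4426] F [0.3 0.2 0.3] w 59.8 0.0
lid lid [0.6074 0.2532 0.0015] [ 0.1 -0.1  0.1  0.2] [('scene', np.float64(0.91)), ('side', np.float64(0.98))]
```

View pics/c8.png

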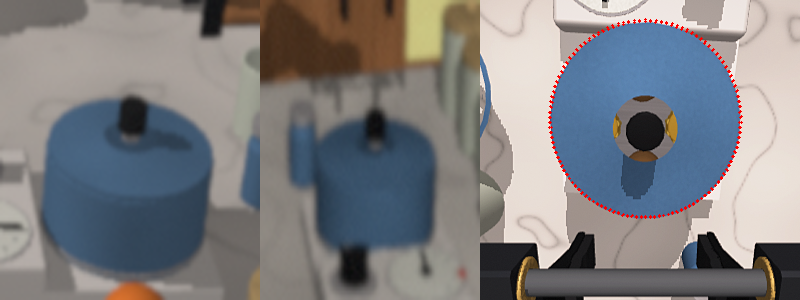

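The lid sits level and centred on the rim in all three views (wrist overlay coincides). Now towards the timer knob, turning the hand a quarter back so it can sweep the whole turn.

>>> jog_arm([
  [0,0,0,-0.98],
  [0,0,0,-0.98],
  [0,0,0,-0.98],
  [0,0,0,-0.98],
  [0,0,0,-0.98],
  [0,0,0,-0.98],
  [0,0,0,-0.98],
  [0,0,0,-0.98],
  [0,0,0,-0.98],
  [0,0,0,-0.98],
])

```text
time_s: 65.05
tcp_pos: [0.6062, 0.3148, 0.4438]
ee_rot: [[0.706, -0.708, -0.0], [-0.708, -0.706, -0.0], [0.0, 0.001, -1.0]]
wrist_force: [0.2, 0.0, 0.3]
gripper_width: 0.693
gripper_force: 0.0
```

>>> jog_arm([
  [0,0,0,-0.98],
  [0,0,0,-0.98],
  [0,0,0,-0.98],
  [0,0,0,-0.98],
  [0,0,0,-0.98],
  [0,0,0,-0.98],
  [0,0,0,-0.98],
  [0,0,0,-0.98],
  [0,0,0,-0.98],
  [0,0,0,-0.98],
])

```text
time_s: 66.05
tcp_pos: [0.6062, 0.3148, 0.4438]
ee_rot: [[1.0, -0.003, -0.0], [-0.003, -1.0, -0.0], [-0.0, 0.0, -1.0]]
wrist_force: [0.4, 0.1, -0.5]
gripper_width: 0.691
gripper_force: 0.0
```

>>> jog_arm([
  [-0.6,1,0.4,0],
  [-0.6,1,0.4,0],
  [-0.6,1,0.4,0],
  [-0.6,1,0.4,0],
  [-0.6,1,0.4,0],
  [-0.6,1,0.4,0],
  [-0.6,1,0.4,0],
  [-0.6,1,0.4,0],
  [-0.6,1,0.4,0],
  [-0.4,1,0.4,0],
])

```text
time_s: 67.05
tcp_pos: [0.4881, 0.1147, 0.3638]
ee_rot: [[1.0, -0.006, -0.0], [-0.006, -1.0, -0.0], [-0.0, 0.0, -1.0]]
wrist_force: [-0.2, -0.6, 0.2]
gripper_width: 0.688
gripper_force: 0.0
```

>>> jog_arm([
  [0,0.65,0,0],
  [0,0.65,0,0],
  [0,0,0,0],
  [0,0,0,0],
])

```text
time_s: 67.45
tcp_pos: [0.4895, 0.09, 0.3644]
ee_rot: [[1.0, -0.006, 0.001], [-0.006, -1.0, 0.001], [0.001, -0.001, -1.0]]
wrist_force: [-0.2, 0.1, -0.6]
gripper_width: 0.692
gripper_force: 0.0
```

```bash
python3 - <<'E'
from fit import *
import json
s=st(); print(np.round(s['ee_rot'],3),np.round(s['joints'],1))
im,s=snap('wrist','wrist9.png'); json.dump({k:np.array(s[k]).tolist() for k in('tcp_pos','ee_rot')},open('s9.json','w'))
E
```

```text
67.45 [0.4895 0.09   0.3644] F [-0.2  0.1 -0.6] w 60.2 0.0
[[ 1.    -0.006  0.001]
 [-0.006 -1.     0.001]
 [ 0.001 -0.001 -1.   ]] [ 29.1  11.7 -20.6   0.  -57.7  60.5]
```

View pics/wrist9.png

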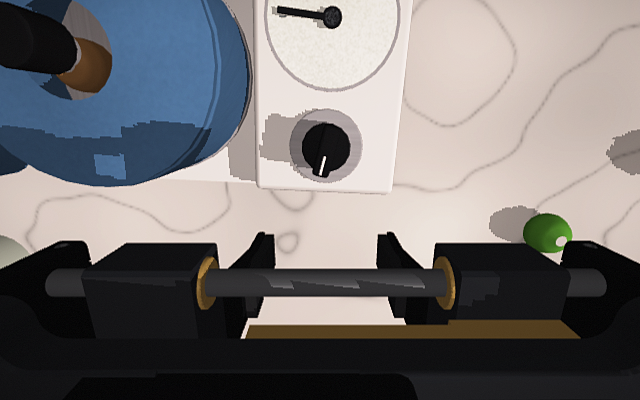

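The wrist view shows the knob at (326,148) with a white line on its bar near (323,166), dial centre (331,16), and the pointer still towards the pot. Measuring bar height and angle numerically from the wrist views.

```bash
python3 - <<'E'
from fit import *
import json
np.set_printoptions(precision=4,suppress=True)
s9=json.load(open('s9.json')); D=np.diag([-1.,1,-1]).tolist()
V=[('wrist2.png',dict(tcp_pos=[.5591,.093,.3847],ee_rot=D),(323,171)),('wrist3.png',dict(tcp_pos=[.6559,.252,.3855],ee_rot=D),(135,60)),('wrist9.png',s9,(326,148))]
o1=[];o2=[];oc=[]
for f,s,(u,v) in V:
    im=cv2.imread('pics/'+f); g=cv2.cvtColor(im,cv2.COLOR_BGR2GRAY)
    roi=np.zeros_like(g); cv2.circle(roi,(u,v),34,255,-1)
    bk=((g<60)&(roi>0)).astype(np.uint8); n,l,stt,c=cv2.connectedComponentsWithStats(bk); i=1+np.argmax(stt[1:,4])
    cl=(l==i).astype(np.uint8); hull=cv2.convexHull(np.argwhere(cl)[:,::-1].astype(np.int32)); hm=np.zeros_like(g); cv2.fillConvexPoly(hm,hull,1)
    hm=cv2.erode(hm,np.ones((3,3),np.uint8)) 
    w=(g>150)&(hm>0); ys,xs=np.where(w); p=np.c_[xs,ys].astype(float); c0=p.mean(0); q=np.linalg.svd(p-c0)[2][0]; t=(p-c0)@q
    e1,e2=c0+q*t.min(),c0+q*t.max()
    if s is s9: pass
    print(f,'black box',stt[i],'line',len(p),e1,e2)
    # order: e1 nearest knob centre
    if np.linalg.norm(e1-[u,v])>np.linalg.norm(e2-[u,v]): e1,e2=e2,e1
    o1.append(ray('wrist',e1,s));o2.append(ray('wrist',e2,s))
for pr in [(0,1,2),(0,2),(1,2),(0,1)]:
    A,ra=tri([o1[i] for i in pr]);B,rb=tri([o2[i] for i in pr]); d=A-B; print(pr,A,ra,B,rb,'yaw',np.degrees(np.arctan2(d[1],d[0])))
# dial / pointer / mark from wrist3
im=cv2.imread('pics/wrist3.png');s=V[1][1]
c=atz('wrist',(159,178),.068,s)[:2];t=atz('wrist',(206,184),.068,s)[:2]
h=cv2.cvtColor(im,cv2.COLOR_BGR2HSV); r_=(cv2.inRange(h,(0,150,100),(6,255,255))|cv2.inRange(h,(174,150,100),(180,255,255))); r_[:,:100]=0;r_[:,220:]=0;r_[:190]=0;r_[240:]=0
ys,xs=np.where(r_); print('red',xs.min(),xs.max(),ys.min(),ys.max(),len(xs)); m=atz('wrist',(xs.mean(),ys.mean()),.066,s)[:2]
print('dial',c,'tip',t,np.linalg.norm(t-c),'mark',m,np.linalg.norm(m-c))
ap=np.arctan2(*(t-c)[::-1]);am=np.arctan2(*(m-c)[::-1]); print('pointer yaw',np.degrees(ap),'mark yaw',np.degrees(am),'diff cw rad',ap-am,'knob rad',(ap-am)/.4)
g=cv2.cvtColor(im,cv2.COLOR_BGR2GRAY)[120:232,100:220]
E
```

```text
wrist2.png black box [ 301  149   44   51 1555] line 48 [328.0062 157.3491] [315.5443 193.2704]
wrist3.png black box [ 113   30   57   61 2514] line 61 [122.1647  32.0121] [120.6201  53.0455]
wrist9.png black box [ 302  123   48   55 1859] line 52 [324.4288 155.8963] [321.0739 174.3765]
(0, 1, 2) [0.5284 0.0909 0.0978] [np.float64(9.6), np.float64(5.9), np.float64(5.4)] [0.5301 0.0945 0.1287] [np.float64(17.1), np.float64(14.0), np.float64(5.4)] yaw -115.21240202818191
(0, 2) [0.5267 0.0933 0.0452] [np.float64(1.1), np.float64(1.1)] [0.5327 0.0894 0.1726] [np.float64(4.3), np.float64(4.3)] yaw 147.24376822244952
(1, 2) [0.5344 0.092  0.1083] [np.float64(0.8), np.float64(0.8)] [0.5193 0.0948 0.1064] [np.float64(0.8), np.float64(0.8)] yaw -10.614094884679824
(0, 1) [0.5257 0.0906 0.0999] [np.float64(7.4), np.float64(7.4)] [0.533  0.0934 0.1237] [np.float64(15.3), np.float64(15.3)] yaw -159.42481916392984
red 149 156 219 229 71
dial [0.6408 0.0837] tip [0.647  0.1302] 0.04685301764798424 mark [0.6904 0.0683] 0.0519517377043639
pointer yaw 82.33499448929827 mark yaw -17.246073182342183 diff cw rad 1.7380175035214094 knob rad 4.345043758803524
```

```bash
python3 - <<'E'
from fit import *
import json
np.set_printoptions(precision=4,suppress=True)
s9=json.load(open('s9.json')); D=np.diag([-1.,1,-1]).tolist()
s2=dict(tcp_pos=[.5591,.093,.3847],ee_rot=D)
for z in (.06,.066,.07): print(z,atz('wrist',(323,168),z,s2)[:2],atz('wrist',(325,145.5),z,s9)[:2])
a,b=ray('wrist',(323,168),s2),ray('wrist',(325,145.5),s9); print(tri([a,b]))
im=cv2.imread('pics/wrist9.png')[95:190,280:370]; im3=cv2.imread('pics/wrist3.png')[15:110,95:195]; im2=cv2.imread('pics/wrist2.png')[130:205,285:360]
cv2.imwrite('pics/c10.png',np.hstack([cv2.resize(i,(264,264),interpolation=cv2.INTER_CUBIC) for i in (im2,im3,im)]))
E
```

```text
0.06 [0.5354 0.0892] [0.5383 0.0915]
0.066 [0.5343 0.0893] [0.5389 0.0915]
0.07 [0.5336 0.0893] [0.5393 0.0915]
(array([0.5373, 0.0903, 0.0496]), [np.float64(1.2), np.float64(1.2)])
```

View pics/c10.png

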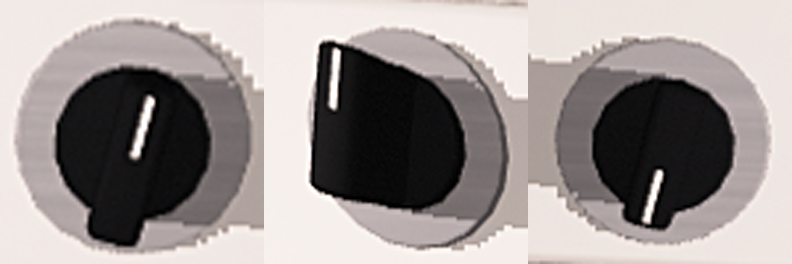

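The crops show the bar (white index line at its robot-side end) turned about 11° clockwise from world x, axis near (0.538, 0.091), top at z≈0.107.

>>> jog_arm([
  [0.8,0,0,0],
  [0.8,-0.05,0,0],
  [0.82,0,0,0],
  [0,0,0,0.78],
  [0,0,0,0.78],
  [0,0,0,0.78],
  [0,0,1,0],
  [0,0,1,0],
  [0,0,1,0],
  [0,0,0.5,0],
], grip=45)

```text
time_s: 68.5
tcp_pos: [0.5372, 0.0912, 0.2922]
ee_rot: [[0.982, -0.191, -0.003], [-0.191, -0.982, -0.001], [-0.002, 0.001, -1.0]]
wrist_force: [-0.2, -0.9, 0.4]
gripper_width: 0.513
gripper_force: 0.0
```

>>> jog_arm([
  [0,0,0.5,0],
  [0,0,0.5,0],
  [0,0,0.4,0],
  [0,0,0,0],
  [0,0,0,0],
])

```text
time_s: 69.0
tcp_pos: [0.5375, 0.0907, 0.2662]
ee_rot: [[0.982, -0.191, 0.001], [-0.191, -0.982, 0.0], [0.001, -0.0, -1.0]]
wrist_force: [0.3, 0.0, -0.3]
gripper_width: 0.517
gripper_force: 0.0
```

```bash
python3 - <<'E'
from fit import *
s=st(); print(np.round(s['ee_rot'],3),np.round(s['joints'],1))
import json
im,s=snap('wrist','wrist11.png'); json.dump({k:np.array(s[k]).tolist() for k in('tcp_pos','ee_rot')},open('s11.json','w'))
E
```

```text
69.0 [0.5375 0.0907 0.2662] F [ 0.3  0.  -0.3] w 45.0 0.0
[[ 0.982 -0.191  0.001]
 [-0.191 -0.982  0.   ]
 [ 0.001 -0.    -1.   ]] [ 26.6  22.5 -21.2   0.  -46.2  52.3]
```

View pics/wrist11.png

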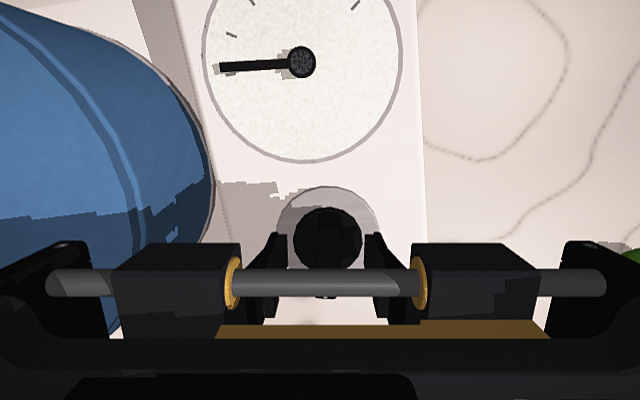

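The open fingers straddle the bar (knob at 327,240); the pointer is at (217,68) from dial centre (302,62). Closing.

>>> jog_arm([
  [0,0,0.1,0],
  [0,0,0,0],
  [0,0,0,0],
  [0,0,0,0],
  [0,0,0,0],
  [0,0,0,0],
  [0,0,0,0],
  [0,0,0,0],
], grip=5)

```text
time_s: 69.85
tcp_pos: [0.5373, 0.09, 0.2641]
ee_rot: [[0.981, -0.192, -0.0], [-0.192, -0.981, -0.001], [-0.0, 0.001, -1.0]]
wrist_force: [0.6, -6.8, 2.0]
gripper_width: 0.157
gripper_force: 30.0
```

>>> jog_arm([
  [0,0,0,0.5],
  [0,0,0,0.75],
  [0,0,0,0.75],
  [0,0,0,0.75],
  [0,0,0,0.75],
  [0,0,0,0.75],
  [0,0,0,0.75],
  [0,0,0,0.75],
  [0,0,0,0.75],
  [0,0,0,0.75],
])

```text
time_s: 70.85
tcp_pos: [0.5373, 0.0898, 0.2641]
ee_rot: [[0.714, -0.7, -0.001], [-0.7, -0.714, -0.002], [0.001, 0.002, -1.0]]
wrist_force: [1.4, -6.0, 0.8]
gripper_width: 0.16
gripper_force: 30.0
```

>>> jog_arm([
  [0,0,0,0.96],
  [0,0,0,0.96],
  [0,0,0,0.96],
  [0,0,0,0.96],
  [0,0,0,0.96],
  [0,0,0,0.96],
  [0,0,0,0.96],
  [0,0,0,0.96],
  [0,0,0,0.96],
  [0,0,0,0.96],
])

```text
time_s: 71.85
tcp_pos: [0.5372, 0.0898, 0.2641]
ee_rot: [[0.027, -1.0, -0.001], [-1.0, -0.027, -0.002], [0.002, 0.001, -1.0]]
wrist_force: [0.6, -6.2, 2.0]
gripper_width: 0.16
gripper_force: 30.0
```

>>> jog_arm([
  [0,0,0,0.96],
  [0,0,0,0.96],
  [0,0,0,0.96],
  [0,0,0,0.96],
  [0,0,0,0.96],
  [0,0,0,0.96],
  [0,0,0,0.96],
  [0,0,0,0.96],
  [0,0,0,0.96],
  [0,0,0,0.96],
])

```text
time_s: 72.85
tcp_pos: [0.537, 0.0899, 0.2641]
ee_rot: [[-0.675, -0.738, -0.001], [-0.738, 0.675, -0.002], [0.002, -0.0, -1.0]]
wrist_force: [-0.3, -5.7, 2.9]
gripper_width: 0.158
gripper_force: 30.0
```

>>> jog_arm([
  [0,0,0,0.96],
  [0,0,0,0.96],
  [0,0,0,0.96],
  [0,0,0,0.96],
  [0,0,0,0.96],
  [0,0,0,0.96],
  [0,0,0,0.96],
  [0,0,0,0.96],
  [0,0,0,0.96],
  [0,0,0,0.96],
])

```text
time_s: 73.85
tcp_pos: [0.537, 0.09, 0.2641]
ee_rot: [[-0.998, -0.062, -0.002], [-0.062, 0.998, -0.001], [0.002, -0.001, -1.0]]
wrist_force: [-0.9, -4.7, 2.4]
gripper_width: 0.156
gripper_force: 30.0
```

>>> jog_arm([
  [0,0,0,0.96],
  [0,0,0,0.96],
  [0,0,0,0.96],
  [0,0,0,0.96],
  [0,0,0,0.96],
  [0,0,0,0.96],
  [0,0,0,0.96],
  [0,0,0,0.9],
  [0,0,0,0],
  [0,0,0,0],
])

```text
time_s: 74.85
tcp_pos: [0.537, 0.0901, 0.2641]
ee_rot: [[-0.856, 0.517, -0.001], [0.517, 0.856, -0.001], [0.001, -0.002, -1.0]]
wrist_force: [-1.1, -5.3, 3.0]
gripper_width: 0.164
gripper_force: 30.0
```

```bash
python3 - <<'E'
from fit import *
s=st(); R=np.array(s['ee_rot']); print('tool x yaw',np.degrees(np.arctan2(R[1,0],R[0,0])),np.round(s['joints'],1))
im,_=snap('scene','scene12.png')
E
```

```text
74.85 [0.537  0.0901 0.2641] F [-1.1 -5.3  3. ] w 14.2 30.0
tool x yaw 148.85977504077806 [  26.6   22.7  -21.4    0.   -46.  -147.8]
```

>>> jog_arm([
  [0,0,0,0],
  [0,0,0,0],
  [0,0,0,0],
  [0,0,0,0],
  [0,0,-0.5,0],
  [0,0,-1,0],
  [0,0,-1,0],
  [0,0,-1,0],
  [0,0,-1,0],
  [0,0,-0.5,0],
], grip=45)

```text
time_s: 75.9
tcp_pos: [0.5376, 0.0909, 0.3666]
ee_rot: [[-0.855, 0.518, 0.004], [0.518, 0.856, 0.002], [-0.003, 0.003, -1.0]]
wrist_force: [0.3, -0.2, 0.3]
gripper_width: 0.517
gripper_force: 0.0
```

>>> jog_arm([
  [0,0,0,-0.98],
  [0,0,0,-0.98],
  [0,0,0,-0.98],
  [0,0,0,-0.98],
  [0,0,0,-0.98],
  [0,0,0,-0.98],
  [0,0,0,-0.98],
  [0,0,0,-0.98],
  [0,0,0,-0.98],
  [0,0,0,-0.98],
])

```text
time_s: 76.9
tcp_pos: [0.5372, 0.0907, 0.3639]
ee_rot: [[-0.971, -0.24, -0.0], [-0.24, 0.971, 0.0], [0.0, 0.0, -1.0]]
wrist_force: [-1.0, 0.2, -0.6]
gripper_width: 0.519
gripper_force: 0.0
```

>>> jog_arm([
  [0,0,0,-0.98],
  [0,0,0,-0.98],
  [0,0,0,-0.98],
  [0,0,0,-0.98],
  [0,0,0,-0.98],
  [0,0,0,-0.98],
  [0,0,0,-0.98],
  [0,0,0,-0.98],
  [0,0,0,-0.98],
  [0,0,0,-0.98],
])

```text
time_s: 77.9
tcp_pos: [0.5372, 0.0907, 0.3639]
ee_rot: [[-0.518, -0.855, -0.0], [-0.855, 0.518, 0.0], [0.0, 0.0, -1.0]]
wrist_force: [0.2, 0.3, -0.6]
gripper_width: 0.518
gripper_force: 0.0
```

>>> jog_arm([
  [0,0,0,-0.98],
  [0,0,0,-0.98],
  [0,0,0,-0.98],
  [0,0,0,-0.98],
  [0,0,0,-0.98],
  [0,0,0,-0.98],
  [0,0,0,-0.98],
  [0,0,0,-0.98],
  [0,0,0,-0.98],
  [0,0,0,-0.98],
])

```text
time_s: 78.9
tcp_pos: [0.5372, 0.0907, 0.3639]
ee_rot: [[0.237, -0.971, -0.0], [-0.971, -0.237, 0.0], [-0.0, 0.0, -1.0]]
wrist_force: [-0.5, -0.7, -0.1]
gripper_width: 0.517
gripper_force: 0.0
```

>>> jog_arm([
  [0,0,0,-0.98],
  [0,0,0,-0.98],
  [0,0,0,-0.98],
  [0,0,0,-0.98],
  [0,0,0,-0.98],
  [0,0,0,-0.98],
  [0,0,0,-0.98],
  [0,0,0,-0.98],
  [0,0,0,-0.98],
  [0,0,0,-0.98],
])

```text
time_s: 79.9
tcp_pos: [0.5372, 0.0907, 0.3639]
ee_rot: [[0.854, -0.52, -0.0], [-0.52, -0.854, 0.0], [-0.0, 0.0, -1.0]]
wrist_force: [-0.1, 0.0, -0.5]
gripper_width: 0.514
gripper_force: 0.0
```

```bash
cat > dial.py <<'E'
from fit import *
def dial(fn,c0=(.6408,.0837)):
    im,s=snap('wrist',fn)
    # rectify dial plane to 2 px/mm top view: u=+y, v=+x
    xs=np.linspace(-.06,.06,481); G=np.array([[c0[0]+a,c0[1]+b,.068] for a in xs for b in xs])
    K,R,t=cal('wrist',s); p=(K@(R@G.T+t[:,None])); p=(p[:2]/p[2]).T.reshape(481,481,2).astype(np.float32)
    top=cv2.remap(im,p,None,cv2.INTER_CUBIC,borderValue=(255,0,255)); cv2.imwrite('pics/top_'+fn,top)
    g=cv2.cvtColor(top,cv2.COLOR_BGR2GRAY); h=cv2.cvtColor(top,cv2.COLOR_BGR2HSV)
    red=cv2.inRange(h,(0,150,80),(8,255,255))|cv2.inRange(h,(172,150,80),(180,255,255))
    n,l,stt,c=cv2.connectedComponentsWithStats(red); i=1+np.argmax(stt[1:,4]); m=c[i]; print('red',stt[i],m)
    # hub: biggest dark blob near the middle
    dk=((g<75)&(red==0)).astype(np.uint8); cv2.circle(mk:=np.zeros_like(dk),(240,240),200,1,-1); dk&=mk
    n,l,stt,c=cv2.connectedComponentsWithStats(dk); i=1+np.argmax(stt[1:,4]); print('dark',stt[i])
    b=(l==i).astype(np.uint8); er=cv2.erode(b,np.ones((15,15),np.uint8)); ys,xs_=np.where(er); hub=np.array([xs_.mean(),ys.mean()])
    ys,xs_=np.where(b); d=np.c_[xs_,ys]-hub; rr=np.linalg.norm(d,axis=1); far=d[rr>rr.max()*.55].mean(0)
    ang=lambda v: np.degrees(np.arctan2(v[0],v[1])) # world yaw: x=v[1], y=v[0]
    print('hub mm',hub/4-60,'len mm',rr.max()/4,'mark r mm',np.linalg.norm(m-hub)/4,'pointer yaw',ang(far),'mark yaw',ang(m-hub),'to go pointer cw',ang(far)-ang(m-hub),'knob rad',np.radians(ang(far)-ang(m-hub))/.4)
E
python3 - <<'E'
from dial import *
np.set_printoptions(precision=3,suppress=True)
s=st(); R=np.array(s['ee_rot']); print('tool x yaw',np.degrees(np.arctan2(R[1,0],R[0,0])))
dial('d1.png')
a=cv2.imread('pics/top_d1.png'); b=cv2.imread('pics/d1.png')
cv2.imwrite('pics/c12.png',np.hstack([cv2.resize(a,(320,320)),cv2.resize(b,(480,300))[:300].copy() if 0 else cv2.copyMakeBorder(cv2.resize(b,(480,300)),0,20,0,0,0)]))
E
```

```text
79.9 [0.537 0.091 0.364] F [-0.1  0.  -0.5] w 44.7 0.0
tool x yaw -31.344419653674127
red [ 173  417   37   50 1265] [191.212 441.632]
dark [ 216  215   63  210 5706]
hub mm [2.16  7.336] len mm 38.69707273965671 mark r mm 45.40215486994629 pointer yaw 3.315572556558066 mark yaw -18.434775862582963 to go pointer cw 21.75034841914103 knob rad 0.9490379834248865
```

View pics/c12.png

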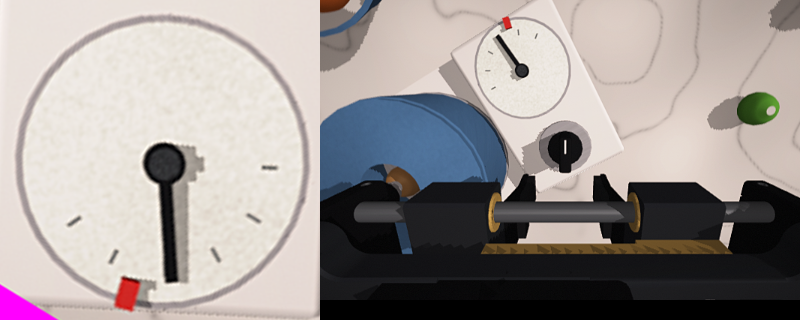

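The rectified dial (left) shows the pointer tip at (173,280), hub (164,164), red mark (127,292): about 19° of pointer travel remain. Refining centre and angles numerically.

```bash
cat > dial2.py <<'E'
import cv2, numpy as np
def angles(top):
    g=cv2.cvtColor(top,cv2.COLOR_BGR2GRAY); h=cv2.cvtColor(top,cv2.COLOR_BGR2HSV)
    red=cv2.inRange(h,(0,150,80),(8,255,255))|cv2.inRange(h,(172,150,80),(180,255,255))
    n,l,stt,c=cv2.connectedComponentsWithStats(red); i=1+np.argmax(stt[1:,4]); m=c[i]
    C=cv2.HoughCircles(cv2.medianBlur(g,5),cv2.HOUGH_GRADIENT,1,200,param1=60,param2=20,minRadius=205,maxRadius=228)[0][0]
    dk=((g<60)&(red==0)).astype(np.uint8); mk=np.zeros_like(dk); cv2.circle(mk,(240,240),205,1,-1); dk&=mk
    n,l,stt,c=cv2.connectedComponentsWithStats(dk); i=1+np.argmax(stt[1:,4]); b=(l==i).astype(np.uint8)
    dt=cv2.distanceTransform(b,cv2.DIST_L2,5); hub=np.array(cv2.minMaxLoc(dt)[3],float)
    ys,xs=np.where(b); p=np.c_[xs,ys]; d=p-hub; rr=np.linalg.norm(d,axis=1); sh=p[rr>50].astype(float)
    q=np.linalg.svd(sh-sh.mean(0))[2][0]; q*=np.sign(q@(sh.mean(0)-hub))
    ang=lambda v: np.degrees(np.arctan2(v[0],v[1]))
    out=dict(circle=C,hub=hub,dt=dt.max(),shaft=ang(q),hub2far=ang(sh.mean(0)-hub),tip=rr.max()/4,tipang=ang(p[rr.argmax()]-C[:2]),mark=ang(m-C[:2]),markhub=ang(m-hub),rmark=np.linalg.norm(m-C[:2])/4)
    for k,v in out.items(): print(k,np.round(v,2))
E
python3 - <<'E'
from dial2 import *
angles(cv2.imread('pics/top_d1.png'))
E
```

```text
circle [244.5 242.5 210.4]
hub [251. 238.]
dt 21.58
shaft 3.48
hub2far 1.25
tip 46.29
tipang 4.59
mark -14.98
markhub -16.36
rmark 51.53
```

>>> jog_arm([
  [0,0,1,0],
  [0,0,1,0],
  [0,0,1,0],
  [0,0,1,0],
  [0,0,0.5,0],
  [0,0,0.5,0],
  [0,0,0,0],
  [0,0,0,0],
])

```text
time_s: 80.75
tcp_pos: [0.5376, 0.0908, 0.2644]
ee_rot: [[0.852, -0.523, 0.001], [-0.523, -0.852, 0.0], [0.001, -0.001, -1.0]]
wrist_force: [-0.4, 0.6, 0.1]
gripper_width: 0.521
gripper_force: 0.0
```

>>> jog_arm([
  [0,0,0,0],
  [0,0,0,0],
  [0,0,0,0],
  [0,0,0,0],
  [0,0,0,0],
  [0,0,0,0],
  [0,0,0,0],
  [0,0,0,0],
], grip=5)

```text
time_s: 81.55
tcp_pos: [0.537, 0.0901, 0.2641]
ee_rot: [[0.852, -0.523, -0.001], [-0.523, -0.852, -0.001], [-0.0, 0.002, -1.0]]
wrist_force: [-2.5, -5.1, 5.0]
gripper_width: 0.16
gripper_force: 30.0
```

>>> jog_arm([
  [0,0,0,0.8],
  [0,0,0,0.8],
  [0,0,0,0.8],
  [0,0,0,0.8],
  [0,0,0,0.8],
  [0,0,0,0.8],
  [0,0,0,0.8],
  [0,0,0,0.8],
  [0,0,0,0.8],
  [0,0,0,0.8],
])

```text
time_s: 82.55
tcp_pos: [0.5371, 0.0902, 0.2641]
ee_rot: [[0.369, -0.929, -0.001], [-0.929, -0.369, -0.001], [0.001, 0.001, -1.0]]
wrist_force: [-1.6, -5.2, 5.0]
gripper_width: 0.158
gripper_force: 30.0
```

>>> jog_arm([
  [0,0,0,0.8],
  [0,0,0,0.8],
  [0,0,0,0.7],
  [0,0,0,0],
  [0,0,0,0],
  [0,0,0,0],
])

```text
time_s: 83.15
tcp_pos: [0.5371, 0.0902, 0.2641]
ee_rot: [[0.195, -0.981, -0.001], [-0.981, -0.195, -0.001], [0.001, 0.001, -1.0]]
wrist_force: [-1.3, -5.0, 4.5]
gripper_width: 0.16
gripper_force: 30.0
```

>>> jog_arm([
  [0,0,0,0],
  [0,0,0,0],
  [0,0,0,0],
  [0,0,0,0],
  [0,0,-0.5,0],
  [0,0,-1,0],
  [0,0,-1,0],
  [0,0,-1,0],
  [0,0,-1,0],
  [0,0,-0.5,0],
], grip=45)

```text
time_s: 84.15
tcp_pos: [0.5376, 0.0909, 0.3666]
ee_rot: [[0.196, -0.981, 0.004], [-0.981, -0.196, 0.002], [-0.001, -0.004, -1.0]]
wrist_force: [0.7, 0.5, 0.7]
gripper_width: 0.518
gripper_force: 0.0
```

>>> jog_arm([
  [0,0,0,-0.98],
  [0,0,0,-0.98],
  [0,0,0,-0.98],
  [0,0,0,-0.98],
  [0,0,0,-0.98],
  [0,0,0,-0.98],
  [0,0,0,-0.98],
  [0,0,0,-0.98],
  [0,0,0,0],
  [0,0,0,0],
])

```text
time_s: 85.15
tcp_pos: [0.5372, 0.0907, 0.3639]
ee_rot: [[0.732, -0.681, -0.0], [-0.681, -0.732, 0.0], [-0.0, 0.0, -1.0]]
wrist_force: [-0.4, 0.8, -0.1]
gripper_width: 0.52
gripper_force: 0.0
```

```bash
python3 - <<'E'
from dial import *
from dial2 import angles
np.set_printoptions(precision=3,suppress=True)
s=st(); R=np.array(s['ee_rot']); print('tool x yaw',np.degrees(np.arctan2(R[1,0],R[0,0])))
dial('d2.png',(.6416,.0842)); angles(cv2.imread('pics/top_d2.png'))
a=cv2.imread('pics/top_d2.png'); cv2.imwrite('pics/top_d2v.png',a)
E
```

```text
85.15 [0.537 0.091 0.364] F [-0.4  0.8 -0.1] w 45.3 0.0
tool x yaw -42.907545944385774
red [ 168  412   38   51 1332] [186.127 438.121]
dark [ 184  211   91  209 6100]
hub mm [-0.453  5.041] len mm 40.84026038752943 mark r mm 46.35368640989269 pointer yaw -15.721970539740223 mark yaw -16.307440504566763 to go pointer cw 0.5854699648265402 knob rad 0.025545946394396293
circle [238.5 238.5 220.8]
hub [251. 257.]
dt 15.38
shaft -15.31
hub2far -21.81
tip 42.52
tipang -15.97
mark -14.7
markhub -19.71
rmark 51.59
```

View pics/top_d2v.png

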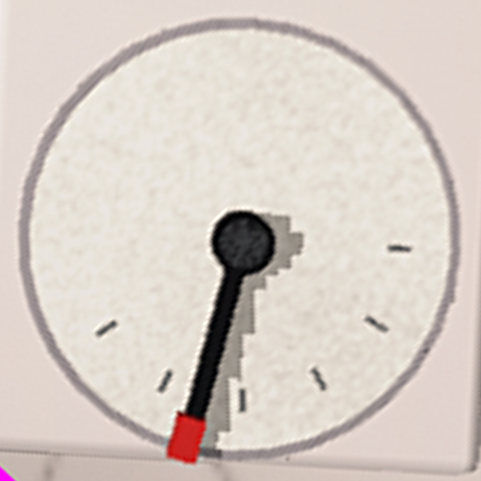

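The rectified dial shows the pointer tip at (194,415) meeting the centre of the red mark's inner edge at (191,415), aligned within about 1°. Final check and hand in.

```bash
python3 - <<'E'
from fit import *
for c in ('scene','side'): snap(c,c+'13.png')
MOD['lid']=MOD['lid']+np.array([0,0,.112])
find(('scene','side'),'lid','lid',[(.606,.2545)])
st(); print(r.finish_job())
E
```

```text
lid lid [0.6064 0.255 ] [0. 0.] [('scene', np.float64(0.87))]
85.4 [0.5373 0.0907 0.3639] F [ 0.4 -0.3 -0.4] w 45.0 0.0
the job is handed in; nothing more can be done
None
```

I handed the job in at about 85 s: both corn pieces and both half potatoes are in the pot, the lid sits level on the rim, and the pointer meets the red mark to within about 1°; no verdict came back.

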